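# Open the microscope focus drive, restack its spindle and close it

## Robot

A 7-joint arm with a two-finger parallel gripper is mounted at the origin on the work surface. World frame = base frame: x ahead of the robot, y to its left, z up, the work surface at z = 0. Lengths are in mm, angles in rad, forces in N, time in s.
With the tool pointing down it reaches from about 350 to 775 mm from the base axis. Payload 3.1 kg.
Tool frame: the origin (TCP) lies midway between the tips of the shut fingers; the grasp point (between the pads) lies 19 mm behind it; z points along the fingers, y is the line along which they close (so a half turn about z gives the same grasp; the last joint's range is limited). The gripper opens to 85 mm and grips with 20 to 120 N. Pads are 22 mm wide; open, the fingers measure 114 mm over their backs; the gripper's body (76 mm by 85 mm) begins 54 mm behind the grasp point. The pads swing forward as they close: fully open they stand 13 mm farther back than shut.
Start: joints at [1.11, 0.311, 0.014, 1.512, -0.004, 1.319, -0.027], TCP at [223.699, -502.47, 231.304] pointing down, gripper open.
Joint ranges: [-2.7, 2.7], [-0.3, 1.91], [-1.27, 1.3], [0.12, 2.57], [-1.44, 4.58], [0.2, 2.03], [-3.05, 3.05]. Speed limits (rad/s): [2.79, 2.79, 3.14, 3.14, 3.14, 3.14, 3.14].

## Interface

Orientations are given as a 3x3 rotation matrix whose columns are the frame's x, y, z axes.
In Python, from rig import bot gives the robot as it stands.
- The arm moves only by the tool servo_tool, never from a script. Its argument "series" is a list of rows, each a list of 3 entries, a list of its own where there are three numbers: the shift along the world's x, y, z in m, then the turn about the world's z in rad, then the finger opening in m, from 0 to 0.0854. In form: [[[x, y, z], twist, grip], ...]. A call has 1 to 8 rows; each row shifts and turns the commanded pose from where the row before left it; what a row does not reach is not made up. A row lasts 1/10 s, in which the tool goes at most 50 mm and 8.59 degrees, less where a joint would pass 70% of its speed; a pose out of reach is approached as far as the arm can. A call with a gripper value outside its range is refused whole. The fingers move at their own pace and stop on an object; "newtons" is the grip in N (left out, the last holds). Time passes only in rows, so rows that do not move let the fingers close. It gives the time, the measured TCP pose, the force, the opening and the grip force at its end, in the units of the state.
- bot.state(): the state, without advancing time (a new reading comes with each control period).
- bot.get_image(name): name is "scene" or "top"; returns a dict with "frame" (420x560x3 uint8, red, green, blue), "fx", "fy", "cx", "cy" (pixels), "eye" and "orientation" of the camera in the world. Camera axes: x right, y up, looking along -z (the intrinsics and any distortion apply to the point x, -y, -z); pixel columns grow to the right and rows downward; lengths in mm; the calibration is good to about 2 mm. A picture is of the moment at which its call begins. There is no depth.
- bot.sign_off(): hands the job in; it is judged then, once.
The state is a dict: "clock": time; "joints": joint angles; "qvel": joint speeds; "joint_efforts": joint torques, N m; "tcp_pos": TCP position; "ee_rot": TCP orientation; "wrist_force": force on the tool from outside, world axes, zero at the start; "moment": the same for the moment, N m; "width": opening from 0.0 (shut) to 1.0 (fully open); "grasp_force": force on a finger pad.
Only numpy, scipy, OpenCV 4.12 (cv2) and the standard library are available. Lean on these libraries where they do the work, as an engineer would, in place of code of your own. Each camera call takes 0.05 s, during which the arm holds its last target. There are 200 camera calls.

## Task

On the microscope's white focus-drive unit, turn the steel swing tab fully clear of the grey cover, lift the cover out of its frame and lay it flat, handle up, in the middle of the blue mat. In the open well, thread the rings down the spindle, each level and fully home: first the black friction ring, next every brass spacer ring on the bench (in any order), and last the blue index collar, white line up, with its lug facing the red mark. Then seat the cover flat in its frame again, handle up, and turn the tab straight back in over it, leaving the bottle, the objective and the eyepiece where they stand.

Things in the scene. Friction and masses are not known exactly. Their poses are not given: they have to be found in the camera images.
- drive_unit: White box 200 x 200 mm, 89 mm tall, fixed; place and yaw (up to 0.3 rad) vary. Origin: centre of its underside; z up. In its middle is an open-topped well 150 x 150 mm, floor 20 mm above the bench, at first closed by the cover, which rests on a ledge 84 mm above the bench inside a rim 166 x 166 mm, top at 89 mm. Red mark: middle of the -x rim. Tab pivot: middle of the -y rim.
- seat (a point): In the well's centre: top of a pedestal (diameter 44 mm), 28 mm above the bench, where the first ring's underside rests. On it stands the upright steel spindle, diameter 19 mm, its tip 50 mm above this point and tapered over the last 8 mm. The point is on its axis.
- red_mark (a point): Red stripe, 12 mm wide, on the -x rim of the white unit and down the well's wall below it; the point is on the rim's top, 91 mm from the spindle's axis.
- tab (a joint): Tab's angle: 0 to 0.2 at the start, when it points from its pivot towards the unit's +y, over the cover; it grows to 2.4 rad turning counter-clockwise seen from above (by way of the unit's -x). At 1.57 it lies along the rim; past about 1.5 it is clear of the cover, which then lifts straight out. Light friction (about 1 N at the knob); stays where left.
- tab_knob (a point): Upright round orange knob on the end of the steel swing tab, diameter 14 mm, 28 mm tall, 42 mm from the pivot's axis; it stands from 97 to 125 mm above the bench. Point: on its axis, half-way up (111 mm).
- tab_pivot (a point): Point on the tab's vertical hinge axis, at the knob's mid-height.
- cover_handle (a point): Centre of the black bar handle of the grey cover plate (160 x 160 mm, 6 mm thick, 0.3 kg, loose in its frame with 3 mm to spare all round). The bar is 60 mm long (point's x), 12 mm thick (y), and stands 30 mm up from the plate's top; the point is 21 mm above the plate's underside, over its centre. z: normal of the plate.
- cover_base (a point): Centre of the underside of the cover plate; axes as for the handle.
- mat_top (a point): Centre of the top face of the blue mat, 200 x 200 mm, 3 mm thick, fixed on the bench on the robot's left.
- friction_ring_c (a point): Black friction ring, outside diameter 60 mm, hole 24 mm, 12 mm thick, 0.08 kg, lying flat on the bench on the robot's right. Point: its centre, half-way up (6 mm above its underside). z: its axis.
- spacer1_c (a point): Brass spacer ring, outside diameter 60 mm, hole 24 mm, 10 mm thick, about 0.15 kg, lying flat on the bench on the robot's right; one to three brass rings are present, all alike (an absent one has no reading). Point: its centre, half-way up (5 mm above its underside). z: its axis.
- spacer2_c (a point): Brass spacer ring, outside diameter 60 mm, hole 24 mm, 10 mm thick, about 0.15 kg, lying flat on the bench on the robot's right; one to three brass rings are present, all alike (an absent one has no reading). Point: its centre, half-way up (5 mm above its underside). z: its axis.
- spacer3_c (a point): Brass spacer ring, outside diameter 60 mm, hole 24 mm, 10 mm thick, about 0.15 kg, lying flat on the bench on the robot's right; one to three brass rings are present, all alike (an absent one has no reading). Point: its centre, half-way up (5 mm above its underside). z: its axis.
- index_collar_c (a point): Blue index collar: ring of outside diameter 60 mm, hole 24 mm, 12 mm thick, 0.1 kg, with one block-shaped lug (12 mm wide, 12 mm high, white line on top) that sticks out along the point's +x to 44 mm from the axis. Lies flat, white line up, on the bench on the robot's right. Point: its centre, half-way up. z: its axis.
- lug_tip (a point): Outer end of the blue collar's lug, 44 mm from the collar's axis.
- reagent_bottle: Amber bottle, diameter 64 mm, 140 mm tall, left beyond the mat; leave it alone. Origin: centre of its underside.
- objective: Steel microscope objective, diameter 34 mm, 55 mm tall, standing beyond the white unit; leave it alone. Origin: centre of its underside.
- eyepiece: Black eyepiece, diameter 44 mm, 55 mm tall, standing beyond the white unit to its right; leave it alone. Origin: centre of its underside.
Things that resemble listed ones, but are neither listed nor needed, are in the scene too. What is meant by the part that bears cover_handle is not orange, and is the smaller of those in its own colour. What is shaped like the part that bears spacer1_c but pink is not meant.

How it is judged (in metres and radians):
On the way, in this order (a step that is already met when the one before it is completed fails the run):
1. the tab is swung clear of the cover (value of joint tab above 1.45 rad), for 0.2 s.
2. the cover lies flat in the middle of the blue mat (horizontal distance between cover_base and mat_top below 0.04 m and z of cover_base in the frame of mat_top below 0.004 m and angle between cover_base's own z axis and vertical below 0.05 rad and linear speed of cover below 0.02 m/s), for 0.3 s.
3. the black friction ring is home on the spindle's seat (horizontal distance between friction_ring_c and seat below 0.006 m and z of friction_ring_c in the frame of drive_unit below 0.0365 m and angle between the z axis of friction_ring_c and the z axis of drive_unit, either way round below 0.07 rad and linear speed of friction_ring below 0.02 m/s), for 0.3 s.
4. every brass spacer is down the spindle (horizontal distance between each of spacer1_c, spacer2_c, spacer3_c and seat below 0.006 m and z of each of spacer1_c, spacer2_c, spacer3_c in the frame of drive_unit below 0.068 m and angle between the z axis of each of spacer1_c, spacer2_c, spacer3_c and the z axis of drive_unit, either way round below 0.07 rad and linear speed of each of spacer1, spacer2, spacer3 below 0.02 m/s), for 0.3 s.
5. the blue collar is home on top with its lug facing the red mark (horizontal distance between index_collar_c and seat below 0.006 m and z of index_collar_c in the frame of drive_unit below 0.079 m and angle between the z axis of index_collar_c and the z axis of drive_unit, either way round below 0.07 rad and linear speed of index_collar below 0.02 m/s and angle between index_collar_c's own z axis and vertical below 0.07 rad and z of each of spacer1_c, spacer2_c, spacer3_c in the frame of index_collar_c below -0.008 m and angle between the x axis of index_collar_c and the x axis of drive_unit, either way round below 0.2 rad and horizontal distance between lug_tip and red_mark below 0.058 m), for 0.3 s.
At the end, for the whole second after the job is handed in: Black ring level on the seat, all brass rings present level on the spindle above it, blue collar level on top, white line up, its lug within 0.2 rad of the red mark; cover flat in its frame, handle up (its yaw is free by quarter turns); tab back over it, below 0.35 rad; all at rest (all of step 3 and all of step 4 and all of step 5 and value of joint tab below 0.35 rad and horizontal distance between cover_base and seat below 0.007 m and z of cover_base in the frame of drive_unit below 0.0865 m and angle between cover_base's own z axis and vertical below 0.03 rad and linear speed of cover below 0.02 m/s); the robot touches nothing.
It fails at once if the reagent bottle is moved more than 30 mm (distance of reagent_bottle from where it was at the start of the episode above 0.03 m).
It fails at once if the objective is moved more than 30 mm (distance of objective from where it was at the start of the episode above 0.03 m).
It fails at once if the eyepiece is moved more than 30 mm (distance of eyepiece from where it was at the start of the episode above 0.03 m).
Of spacer1, spacer2, spacer3 only 1 to 3 are there at a start; the rules pass over those that are not, and their reading is None.
At some moment in a run one of friction_ring, spacer1, spacer2, spacer3, index_collar may be knocked a few centimetres aside while the robot is not near it.
Once in a run the grip may slacken for a moment while it holds something.
It also fails if it takes over 210 s, if anything falls off the work surface, if the arm or the gripper's body presses on something with over 40 N, if the wrist force passes 120 N, or if a joint passes its speed limit or range.

## Working session

There is one attempt and no reset: what is moved stays moved. The work goes in short steps, Python scripts to look and compute and a tool call to move; the robot and the scene stay as the last step left them, time stands still between calls to the robot, and variables do not carry over. Pictures are saved under pics/ and viewed, at most 14 in all, crops included, and the job is handed in when it is done.

Besides the shell and the picture viewer there is one more tool, called after ">>>" as a command line: name --argument value ..., lists and objects as JSON in quotes. servo_tool: Moves the arm, as the interface text tells. Its arguments: {"type":"object","properties":{"series":{"type":"array","items":{"type":"array"}},"newtons":{"type":"number"}},"required":["series"]}

```bash
ls; mkdir -p pics; python3 - <<'E'
from rig import bot
import cv2
for n in("scene","top"):
    d=bot.get_image(n); cv2.imwrite(f"pics/{n}0.png",d["frame"][:,:,::-1])
    print({k:v for k,v in d.items() if k!="frame"})
print(bot.state())
E
```

```text
pics
{'fx': 520.8239331438771, 'fy': 520.8239331438771, 'cx': 280.0680236654692, 'cy': 211.95469680443952, 'eye': array([1234.09281243, -655.02056504, 1080.26248841]), 'orientation': array([[ 0.64221862, -0.55762521,  0.52593666],
       [ 0.7664262 ,  0.45631938, -0.45206583],
       [ 0.01208821,  0.69341672,  0.72043537]])}
{'fx': 467.4278997027259, 'fy': 467.4278997027259, 'cx': 274.36084227640936, 'cy': 202.45543084402684, 'eye': array([ 186.15661603,  -26.52079477, 1633.8635884 ]), 'orientation': array([[ 0.01775757,  0.98164768, -0.18987498],
       [-0.9996753 ,  0.02090251,  0.01457329],
       [ 0.0182747 ,  0.18955455,  0.98170011]])}
{'clock': 0.1, 'joints': array([ 1.1103051 ,  0.31164876,  0.01400999,  1.51289715, -0.00442703,
        1.31920414, -0.02720818]), 'qvel': array([-0.00073561, -0.00256215,  0.00190823, -0.00455042, -0.00087055,
       -0.00080944,  0.00012885]), 'joint_efforts': array([ 8.28954780e-04, -3.80852723e+01,  1.46513027e-01, -2.31241447e+01,
        1.21878949e-02,  8.11800594e-03, -1.29777047e-05]), 'tcp_pos': array([ 223.40764841, -501.86539115,  230.32787308]), 'ee_rot': array([[ 9.13562668e-01,  4.06696930e-01, -9.26724976e-04],
       [ 4.06697980e-01, -9.13560666e-01,  1.91381194e-03],
       [-6.82780456e-05, -2.12528432e-03, -9.99997739e-01]]), 'wrist_force': array([ 0.14078525, -0.72065785, -0.49377879]), 'moment': array([-0.01191674,  0.01009494,  0.05995497]), 'grasp_force': 0.0, 'width': 1.001802969943277}
```

View pics/scene0.png

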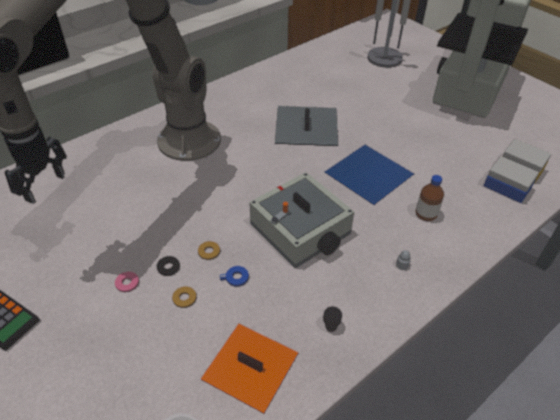

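View pics/top0.png

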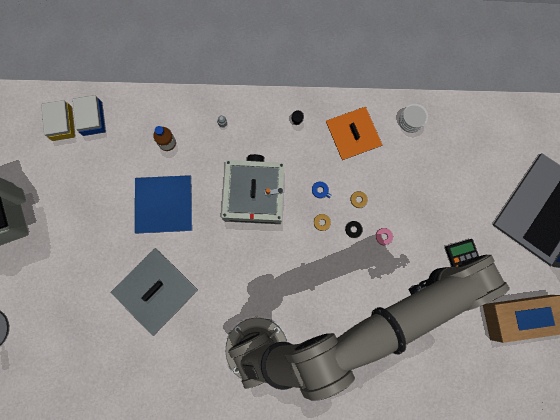

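```bash
cat > h.py <<'E'
from rig import bot
import cv2, numpy as np
def im(n): 
    d=bot.get_image(n); d["hsv"]=cv2.cvtColor(d["frame"],cv2.COLOR_RGB2HSV); return d
def ray(d,uv,z):
    uv=np.atleast_2d(uv).astype(float)
    c=np.c_[(uv[:,0]-d["cx"])/d["fx"],-(uv[:,1]-d["cy"])/d["fy"],-np.ones(len(uv))]
    w=c@d["orientation"].T
    return d["eye"]+w*((z-d["eye"][2])/w[:,2])[:,None]
def proj(d,p):
    c=(np.atleast_2d(p)-d["eye"])@d["orientation"]
    return np.c_[d["cx"]+d["fx"]*c[:,0]/-c[:,2], d["cy"]-d["fy"]*c[:,1]/-c[:,2]]
def tri(da,ua,db,ub):
    A=[];b=[]
    for d,u in((da,ua),(db,ub)):
        r=ray(d,u,0)[0]-d["eye"]; r/=np.linalg.norm(r); P=np.eye(3)-np.outer(r,r); A.append(P); b.append(P@d["eye"])
    x=np.linalg.lstsq(np.vstack(A),np.hstack(b),rcond=None)[0]; return x
def mask(d,lo,hi,box=None):
    m=cv2.inRange(d["hsv"],np.array(lo),np.array(hi))
    if box is not None:
        x0,y0,x1,y1=box; k=np.zeros_like(m); k[y0:y1,x0:x1]=1; m=m*k
    return m
def blobs(m,amin=15):
    cs,_=cv2.findContours(m,cv2.RETR_EXTERNAL,cv2.CHAIN_APPROX_NONE)
    return sorted([c for c in cs if cv2.contourArea(c)>=amin],key=cv2.contourArea,reverse=True)
COL=dict(brass=((12,110,60),(28,255,255)),blue=((105,140,60),(125,255,255)),black=((0,0,0),(180,255,50)),red=((0,150,80),(6,255,255)),orange=((4,180,120),(12,255,255)),pink=((160,90,80),(176,255,255)))
E
python3 - <<'E'
from h import *
T=im("top");S=im("scene")
bt=(295,165,410,245); bs=(100,230,260,315)
for n,z in(("brass",10),("black",12),("blue",12),("pink",10)):
  for nm,d,b in(("top",T,bt),("scene",S,bs)):
    for c in blobs(mask(d,*COL[n],b),20):
        p=ray(d,c[:,0,:],z); (x,y),r=cv2.minEnclosingCircle(p[:,:2].astype(np.float32)); print(n,nm,c.reshape(-1,2).mean(0).round(),"ctr",round(x),round(y),"r",round(r,1),p[:,:2].mean(0).round(1))
m=mask(T,*COL["blue"],(125,165,200,240)); c=blobs(m)[0]; print("mat",cv2.minAreaRect(ray(T,c[:,0,:],3)[:,:2].astype(np.float32)))
for nm,d,b in(("top",T,(215,150,290,230)),("scene",S,(245,170,355,265))):
  for n in("red","orange","black"):
    for c in blobs(mask(d,*COL[n],b),4): print(nm,n,c.reshape(-1,2).mean(0).round(1),cv2.contourArea(c),ray(d,c.reshape(-1,2).mean(0),111 if n!='red' else 89).round(0)[0,:2],cv2.boundingRect(c))
a=cv2.resize(T["frame"][145:245,205:400],None,fx=4,fy=4,interpolation=cv2.INTER_CUBIC)
cv2.imwrite("pics/c1.png",a[:,:,::-1])
for q in [(253,175),(240,200),(226,190),(215,190),(253,218),(268,191)]: print(q,T["hsv"][q[1],q[0]])
E
```

```text
brass top [322. 222.] ctr 434 -218 r 29.5 [ 434.6 -218.4]
brass top [359. 199.] ctr 519 -350 r 29.7 [ 519.2 -349.7]
brass scene [184. 296.] ctr 523 -352 r 28.9 [ 524.  -351.7]
brass scene [208. 250.] ctr 439 -221 r 28.7 [ 439.6 -220.8]
black top [353. 229.] ctr 411 -329 r 29.7 [ 410.8 -329.3]
black scene [168. 265.] ctr 418 -334 r 28.2 [ 417.8 -330.7]
blue top [321. 190.] ctr 548 -218 r 35.7 [ 546.8 -216.2]
blue scene [237. 275.] ctr 556 -214 r 27.9 [ 555.8 -213.7]
pink top [384. 236.] ctr 389 -436 r 29.0 [ 388.5 -436.7]
pink scene [126. 281.] ctr 392 -439 r 29.6 [ 393.  -438.6]
mat ((489.41326904296875, 343.8202819824219), (198.302978515625, 195.64505004882812), 4.101475238800049)
top red [251.2 215.8] 9.5 [438.  27.] (250, 214, 4, 5)
top black [255.  157.8] 76.0 [633.  19.] (247, 154, 17, 7)
top black [252.9 188.2] 56.5 [528.  23.] (251, 179, 5, 19)
top black [253.  221.5] 5.0 [415.  20.] (229, 220, 49, 4)
scene black [328.4 242.7] 313.0 [682. -22.] (318, 232, 22, 23)
scene black [301.2 202.4] 124.5 [535.  19.] (294, 193, 16, 19)
(253, 175) [ 97  22 104]
(240, 200) [ 93  23 101]
(226, 190) [ 43  18 167]
(215, 190) [ 15   9 174]
(253, 218) [  2 130 149]
(268, 191) [ 13 206 183]
```

View pics/c1.png

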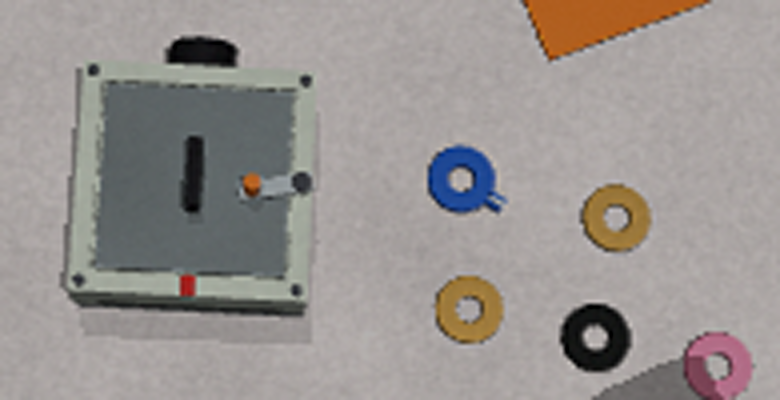

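The crop shows the unit with outer rim corners near crop (78,67), (314,75), (303,303), (66,292), the knob at (252,183), the pivot at (301,181) and the red mark at (187,286). There are two brass rings, a black one, a blue one and the pink decoy.

```bash
cat >> h.py <<'E'
def rect(d,lo,hi,box,z,hull=True):
    c=max(blobs(mask(d,lo,hi,box)),key=lambda c:cv2.boundingRect(c)[2]*cv2.boundingRect(c)[3])
    return cv2.minAreaRect(ray(d,c[:,0,:],z)[:,:2].astype(np.float32))
E
python3 - <<'E'
from h import *
T=im("top");S=im("scene")
f=lambda r:[np.round(v,3) for v in r]
print("rimT",f(rect(T,(30,12,140),(85,60,255),(215,150,295,225),89)))
print("rimS",f(rect(S,(25,8,110),(85,60,255),(245,170,355,240),89)))
print("covT",f(rect(T,(86,15,70),(110,60,130),(222,160,285,216),90)))
for nm,d,b in(("T",T,(215,150,290,230)),("S",S,(245,170,355,265))):
  for n,lo,hi,z in(("red",(0,100,70),(6,255,255),89),("red2",(174,100,70),(180,255,255),89),("or",(7,150,100),(20,255,255),111),("bk",*COL["black"],112)):
    for c in blobs(mask(d,lo,hi,b),3):
      q=c.reshape(-1,2).mean(0); print(nm,n,q.round(1),cv2.contourArea(c),ray(d,q,z)[0,:2].round(0))
pts=np.array([(78,67),(314,75),(303,303),(66,292)])/4+[205,145]; print(ray(T,pts-.5,89).round(0), ray(T,np.array([[301/4+205,181/4+145],[252/4+205,182/4+145]]),[100,125][0]).round(0))
a=cv2.resize(S["frame"][170:270,240:360],None,fx=5,fy=5,interpolation=cv2.INTER_CUBIC)
cv2.imwrite("pics/c2.png",a[:,:,::-1])
E
```

```text
rimT [array([528.565,  23.352]), array([200.637, 199.257]), np.float64(88.275)]
rimS [array([530.823,  34.121]), array([178.703, 201.213]), np.float64(87.548)]
covT [array([528.628,  23.133]), array([157.891, 158.751]), np.float64(88.292)]
T red [251.5 216. ] 12.0 [437.  26.]
T or [267.5 190.2] 8.0 [522. -26.]
T bk [255.  157.8] 76.0 [633.  19.]
T bk [252.9 188.2] 56.5 [527.  23.]
T bk [253.5 221.6] 7.0 [415.  18.]
S red [280.2 187.8] 6.5 [440.  27.]
S or [285.  203.8] 10.5 [512. -18.]
S bk [328.  243.1] 313.5 [682. -25.]
S bk [301.2 202.4] 127.0 [536.  18.]
[[625. 125.  89.]
 [622. -77.  89.]
 [425. -70.  89.]
 [430. 128.  89.]] [[525. -68. 100.]
 [523. -27. 100.]]
```

View pics/c2.png

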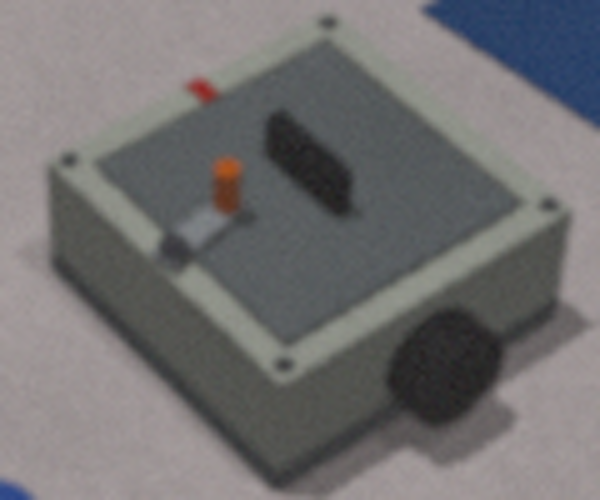

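The scene crop confirms the layout, with the tab over the cover and the knob's orange top near full px (285,204). Unit centre is about (528.6, 23.3) at yaw −0.03, pivot about (526,−68) and knob about (522,−26). Next I move over the knob.

>>> servo_tool --series '[[[0.025,0.04,0],0.145,0.04],[[0.025,0.04,0],0.145,0.04],[[0.025,0.04,0],0.145,0.04],[[0.025,0.04,0],0.145,0.04],[[0.025,0.04,0],0.145,0.04],[[0.025,0.04,0],0.145,0.04],[[0.025,0.04,0],0.145,0.04],[[0.025,0.04,0],0.14,0.04]]' --newtons 30

```text
clock: 1.1
tcp_pos: [424.3, -180.9, 231.6]
ee_rot: [[-0.009, 1.0, 0.001], [1.0, 0.009, -0.001], [-0.001, 0.001, -1.0]]
wrist_force: [1.0, -0.2, 0.2]
width: 0.469
grasp_force: 0.0
```

>>> servo_tool --series '[[[0.025,0.04,0],0,0.04],[[0.025,0.04,0],0,0.04],[[0.025,0.04,-0.01],0,0.04],[[0.024,0.036,-0.02],0,0.04],[[0,0,-0.01],0,0.04],[[0,0,-0.01],0,0.04],[[0,0,0],0,0.04],[[0,0,0],0,0.04]]'

```text
clock: 1.9
tcp_pos: [522.3, -28.5, 181.4]
ee_rot: [[0.0, 1.0, -0.0], [1.0, -0.0, -0.001], [-0.001, -0.0, -1.0]]
wrist_force: [0.3, 0.7, 0.6]
width: 0.47
grasp_force: 0.0
```

>>> servo_tool --series '[[[0,0.002,-0.03],0,0.04],[[0,0,-0.03],0,0.04],[[0,0,-0.018],0,0.04],[[0,0,0],0,0.04],[[0,0,0],0,0.01],[[0,0,0],0,0.01],[[0,0,0],0,0.01],[[0,0,0],0,0.01]]'

```text
clock: 2.7
tcp_pos: [523.6, -24.6, 105.0]
ee_rot: [[-0.003, 1.0, 0.002], [1.0, 0.003, -0.001], [-0.001, 0.002, -1.0]]
wrist_force: [-2.3, -0.1, 6.4]
width: 0.149
grasp_force: 30.0
```

>>> servo_tool --series '[[[-0.008,-0.0013,0.003],0,0.01],[[-0.0076,-0.0028,0],0,0.01],[[-0.0069,-0.0042,0],0,0.01],[[-0.006,-0.0054,0],0,0.01],[[-0.0049,-0.0065,0],0,0.01],[[-0.0035,-0.0073,0],0,0.01],[[-0.002,-0.0078,0],0,0.01],[[0,0,0],0,0.01]]'

```text
clock: 3.5
tcp_pos: [483.8, -59.1, 105.8]
ee_rot: [[-0.003, 1.0, 0.001], [1.0, 0.003, 0.002], [0.002, 0.001, -1.0]]
wrist_force: [3.5, 3.3, -7.2]
width: 0.146
grasp_force: 29.9
```

>>> servo_tool --series '[[[-0.0005,-0.0081,0],0,0.01],[[0.001,-0.008,0],0,0.01],[[0,0,0],0,0.01],[[0,0,0],0,0.01]]'

```text
clock: 3.9
tcp_pos: [484.5, -75.3, 105.9]
ee_rot: [[-0.004, 1.0, 0.0], [1.0, 0.004, 0.001], [0.001, 0.0, -1.0]]
wrist_force: [3.5, 2.4, -8.1]
width: 0.145
grasp_force: 29.8
```

>>> servo_tool --series '[[[0,0,0],0,0.03],[[0,0,0],0,0.03],[[0,0,0.04],0,0.045],[[0,0,0.04],0,0.045],[[0.011,0.025,0],-0.145,0.045],[[0.011,0.025,0],-0.145,0.045],[[0.011,0.025,0],-0.145,0.045],[[0.011,0.023,0],-0.145,0.045]]'

```text
clock: 4.7
tcp_pos: [528.7, 21.9, 187.3]
ee_rot: [[0.552, 0.834, 0.001], [0.834, -0.552, -0.002], [-0.001, 0.002, -1.0]]
wrist_force: [0.3, -0.5, 0.5]
width: 0.528
grasp_force: 0.0
```

>>> servo_tool --series '[[[0,0,0],-0.145,0.045],[[0,0,0],-0.145,0.045],[[0,0,0],-0.145,0.045],[[0,0,0],-0.145,0.045],[[0,0,0],-0.145,0.045],[[0,0,0],-0.145,0.045],[[0,0,0],-0.145,0.045],[[0,0,0],0,0.045]]'

```text
clock: 5.5
tcp_pos: [528.4, 21.0, 187.1]
ee_rot: [[1.0, -0.022, 0.001], [-0.022, -1.0, -0.002], [0.001, 0.002, -1.0]]
wrist_force: [0.4, 0.3, -0.2]
width: 0.528
grasp_force: 0.0
```

```bash
python3 - <<'E'
from h import *
S=im("scene");T=im("top")
a=cv2.resize(S["frame"][120:270,220:380],None,fx=4,fy=4,interpolation=cv2.INTER_CUBIC)
cv2.imwrite("pics/c3.png",a[:,:,::-1]); print(bot.state()["tcp_pos"])
E
```

```text
[528.33711084  21.45608556 186.83522731]
```

View pics/c3.png

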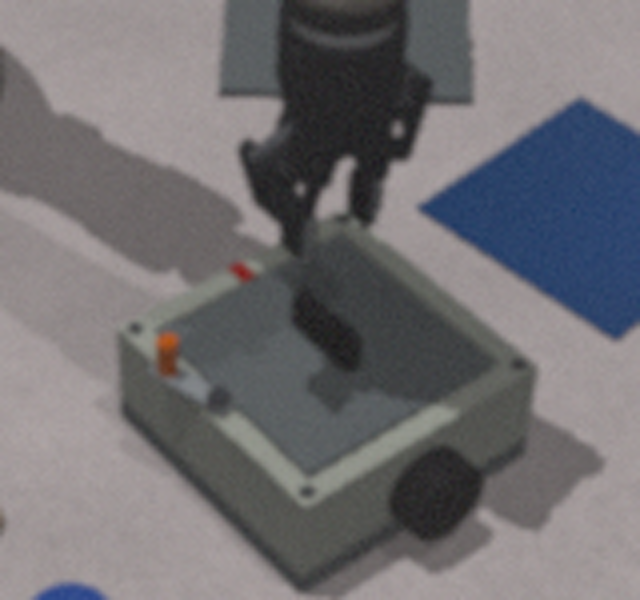

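The tab now lies along the rim, clear of the cover, with the knob at crop (168,355). Next I grasp the handle.

>>> servo_tool --series '[[[0,0.002,-0.04],0,0.045],[[0,0,-0.03],0,0.045],[[0,0,-0.02],0,0.045],[[0,0,0],0,0.045],[[0,0,0],0,0.005],[[0,0,0],0,0.005],[[0,0,0],0,0.005],[[0,0,0],0,0.005]]' --newtons 80

```text
clock: 6.4
tcp_pos: [529.9, 23.9, 98.3]
ee_rot: [[1.0, -0.021, 0.004], [-0.021, -1.0, -0.0], [0.004, 0.0, -1.0]]
wrist_force: [-0.4, -1.0, 6.4]
width: 0.122
grasp_force: 80.5
```

>>> servo_tool --series '[[[0,0,0],0,0.005],[[0,0,0.015],0,0.005],[[0,0,0.03],0,0.005],[[0,0,0.03],0,0.005],[[0,0,0],0,0.005]]'

```text
clock: 6.9
tcp_pos: [531.3, 24.8, 175.3]
ee_rot: [[1.0, -0.021, 0.009], [-0.021, -1.0, 0.001], [0.009, -0.001, -1.0]]
wrist_force: [1.9, 0.6, -2.4]
width: 0.126
grasp_force: 79.4
```

>>> servo_tool --series '[[[-0.005,0.03,0],0,0.005],[[-0.005,0.04,0],0,0.005],[[-0.005,0.045,0],0,0.005],[[-0.005,0.045,0],0,0.005],[[-0.005,0.045,0],0,0.005],[[-0.005,0.045,0],0,0.005],[[-0.005,0.04,0],0,0.005],[[-0.005,0.029,0],0,0.005]]'

```text
clock: 7.7
tcp_pos: [485.7, 346.4, 169.1]
ee_rot: [[1.0, -0.017, -0.004], [-0.017, -1.0, 0.0], [-0.004, -0.0, -1.0]]
wrist_force: [0.1, 0.7, -2.4]
width: 0.121
grasp_force: 79.2
```

>>> servo_tool --series '[[[0,0,0],0,0.005],[[0,0,-0.04],0,0.005],[[0,0,-0.04],0,0.005],[[0,0,-0.04],0,0.005],[[0,0,-0.02],0,0.005],[[0,0,-0.01],0,0.005],[[0,0,0],0,0.005],[[0,0,0],0,0.005]]'

```text
clock: 8.5
tcp_pos: [488.9, 343.3, 21.6]
ee_rot: [[1.0, -0.021, 0.001], [-0.021, -1.0, 0.001], [0.001, -0.001, -1.0]]
wrist_force: [0.8, -0.0, -3.3]
width: 0.124
grasp_force: 79.3
```

>>> servo_tool --series '[[[0,0,-0.003],0,0.005],[[0,0,-0.002],0,0.005],[[0,0,0],0,0.005],[[0,0,0],0,0.005]]'

```text
clock: 8.9
tcp_pos: [489.0, 343.6, 17.3]
ee_rot: [[1.0, -0.021, 0.002], [-0.021, -1.0, 0.001], [0.002, -0.001, -1.0]]
wrist_force: [-0.3, -0.8, 1.6]
width: 0.128
grasp_force: 53.1
```

>>> servo_tool --series '[[[0,0,0],0,0.045],[[0,0,0],0,0.045],[[0,0,0],0,0.045],[[0,0,0.03],0,0.045],[[0,0,0.04],0,0.045],[[0,0,0.04],0,0.045],[[-0.02,-0.04,0.02],0,0.07],[[-0.02,-0.04,0],0,0.07]]'

```text
clock: 9.7
tcp_pos: [450.3, 265.5, 150.2]
ee_rot: [[1.0, -0.019, 0.008], [-0.019, -1.0, 0.005], [0.008, -0.006, -1.0]]
wrist_force: [1.2, -0.4, 0.6]
width: 0.818
grasp_force: 0.0
```

```bash
python3 - <<'E'
from h import *
S=im("scene");T=im("top")
a=cv2.resize(S["frame"][120:290,220:430],None,fx=3.5,fy=3.5,interpolation=cv2.INTER_CUBIC)
cv2.imwrite("pics/c4.png",a[:,:,::-1]); print(bot.state()["tcp_pos"],bot.state()["wrist_force"])
b=cv2.resize(T["frame"][150:230,210:300],None,fx=6,fy=6,interpolation=cv2.INTER_CUBIC)
cv2.imwrite("pics/c5.png",b[:,:,::-1])
E
```

```text
[445.25613748 255.69312691 145.22112204] [ 1.66836465  0.8449742  -1.13498336]
```

View pics/c4.png

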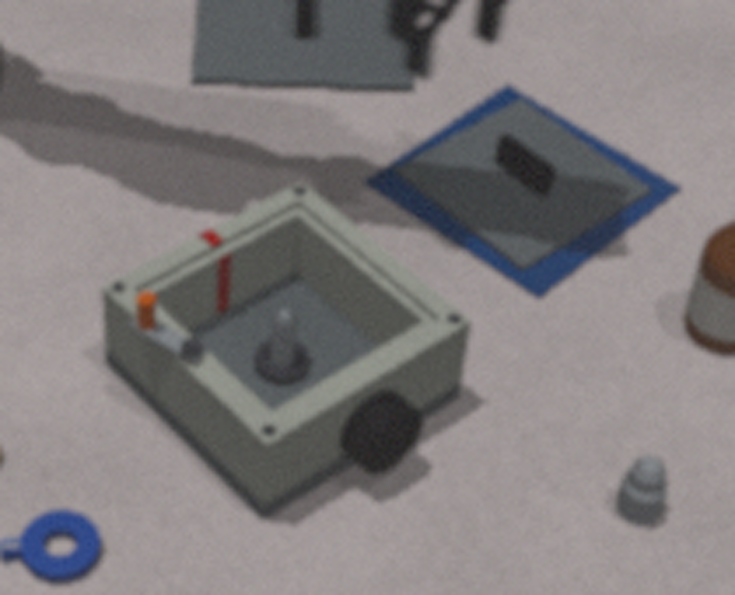

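View pics/c5.png

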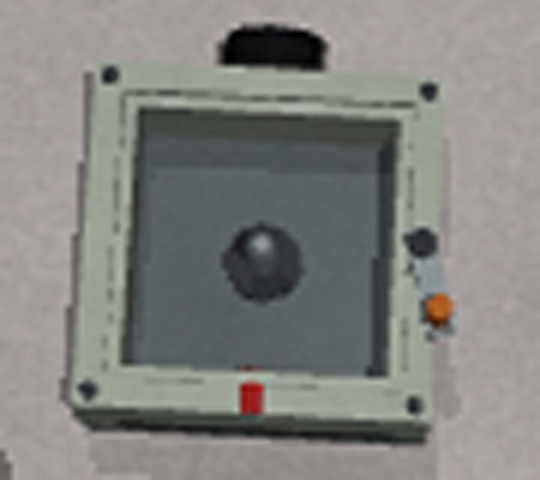

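The cover lies on the mat and the well is open, with the pedestal at top px ≈(253.5,193.8) and the spindle tip near (253.7,190.5). Next I measure the seat.

```bash
python3 - <<'E'
from h import *
T=im("top");S=im("scene")
f=lambda r:[np.round(v,3) for v in r]
print("rimT",f(rect(T,(30,12,140),(85,60,255),(215,150,300,225),89)))
h=T["hsv"]; print(h[190:199,246:262,2])
for V in(60,66,72):
  m=mask(T,(0,0,0),(180,255,V),(240,180,268,205))
  for c in blobs(m,10): p=ray(T,c[:,0,:],28); print(V,cv2.minEnclosingCircle(p[:,:2].astype(np.float32)))
  m=mask(S,(0,0,0),(180,255,V),(285,205,320,235))
  for c in blobs(m,10): p=ray(S,c[:,0,:],28); print('S',V,cv2.minEnclosingCircle(p[:,:2].astype(np.float32)))
print("tip",ray(T,[210+261/6-.4,150+238/6-.4],78), ray(S,[220+287/3.5-.4,120+312/3.5-.4],78))
E
```

```text
rimT [array([528.564,  23.309]), array([199.314, 199.257]), np.float64(88.275)]
[[ 96  98  84  33  38  71 131 155 141  81  56  57  62  80 100 101]
 [ 98  94  55  34  38  69 100 143 124  81  56  60  58  63 100  98]
 [ 95  58  60  57  36  52  80  90  87  76  59  59  59  61  91  99]
 [ 95  59  57  59  59  45  64  71  68  66  56  61  59  62  94 103]
 [ 94  59  58  58  61  54  61  66  66  65  53  60  59  62  83 104]
 [ 97  97  55  57  60  60  54  66  63  58  52  60  59  57  74 101]
 [ 94  94  54  58  59  59  49  51  51  53  53  52  56  62 103 103]
 [ 97 100  95  48  59  58  50  52  50  53  50  48  52  76 103 101]
 [ 96  97  96  65  48  58  48  50  50  51  49  42  62 106 101 101]]
60 ((528.412353515625, 24.865840911865234), 22.144405364990234)
S 60 ((535.5578002929688, 18.77064323425293), 20.158580780029297)
66 ((527.4790649414062, 23.906782150268555), 23.13532257080078)
S 66 ((534.4273071289062, 19.381061553955078), 21.565732955932617)
72 ((527.24609375, 24.39808464050293), 23.33310890197754)
S 72 ((533.5636596679688, 20.174942016601562), 23.665342330932617)
S 72 ((469.4098205566406, 37.22361755371094), 16.31871795654297)
tip [[531.28839798  23.61173445  78.        ]] [[529.89976968  26.40192201  78.        ]]
```

>>> servo_tool --series '[[[-0.002,-0.035,0.01],0,0.085],[[-0.002,-0.045,0],0,0.085],[[-0.002,-0.048,0],0,0.085],[[-0.002,-0.048,0],0,0.085],[[-0.002,-0.048,0],0,0.085],[[-0.002,-0.048,0],0,0.085],[[-0.002,-0.048,0],0,0.085],[[-0.002,-0.048,0],0,0.085]]'

```text
clock: 10.7
tcp_pos: [433.9, -105.9, 156.8]
ee_rot: [[1.0, -0.019, 0.002], [-0.019, -1.0, 0.0], [0.002, -0.0, -1.0]]
wrist_force: [1.0, -0.3, 0.6]
width: 0.996
grasp_force: 0.0
```

>>> servo_tool --series '[[[-0.002,-0.048,0],0,0.085],[[-0.002,-0.048,0],0,0.085],[[-0.002,-0.048,0],0,0.085],[[-0.002,-0.045,0],0,0.085],[[-0.002,-0.02,0],0,0.085],[[0,0,0],0,0.085],[[0,0,0],0,0.085]]'

```text
clock: 11.4
tcp_pos: [423.8, -313.0, 156.0]
ee_rot: [[1.0, -0.02, 0.001], [-0.02, -1.0, 0.001], [0.001, -0.001, -1.0]]
wrist_force: [0.1, 0.8, 0.5]
width: 0.999
grasp_force: 0.0
```

>>> servo_tool --series '[[[-0.013,-0.016,-0.03],0,0.085],[[0,0,-0.045],0,0.085],[[0,0,-0.04],0,0.085],[[0,0,-0.025],0,0.085],[[0,0,-0.012],0,0.085],[[0,0,-0.006],0,0.085],[[0,0,0],0,0.085]]' --newtons 20

```text
clock: 12.1
tcp_pos: [410.4, -329.1, -1.4]
ee_rot: [[1.0, -0.019, 0.001], [-0.019, -1.0, 0.0], [0.001, -0.0, -1.0]]
wrist_force: [0.5, 0.1, -0.8]
width: 0.999
grasp_force: 0.0
```

>>> servo_tool --series '[[[0,0,-0.002],0,0.07],[[0,0,0],0,0.05],[[0,0,0],0,0.05],[[0,0,0],0,0.05],[[0,0,0],0,0.05]]'

```text
clock: 12.6
tcp_pos: [410.4, -330.6, -2.2]
ee_rot: [[1.0, -0.021, 0.002], [-0.021, -1.0, -0.002], [0.002, 0.002, -1.0]]
wrist_force: [-0.2, 1.2, 6.8]
width: 0.673
grasp_force: 21.6
```

>>> servo_tool --series '[[[0,0,0],0,0.085],[[0,0,0],0,0.085],[[0,0,0],0.14,0.085],[[0,0,0],0.145,0.085],[[0,0,0],0.145,0.085],[[0,0,0],0.145,0.085],[[0,0,0],0.145,0.085],[[0,0,0],0.145,0.085]]'

```text
clock: 13.4
tcp_pos: [408.9, -329.8, -4.1]
ee_rot: [[0.66, 0.751, -0.001], [0.751, -0.66, 0.0], [-0.0, -0.001, -1.0]]
wrist_force: [1.1, -0.2, 0.4]
width: 0.993
grasp_force: 0.0
```

>>> servo_tool --series '[[[0,0,0],0.145,0.085],[[0,0,0],0.145,0.085],[[0,0,0],0.145,0.085],[[0,0,0],0.145,0.085],[[0,0,0],0.12,0.085],[[0,0,0],0,0.05],[[0,0,0],0,0.05],[[0,0,0],0,0.05]]'

```text
clock: 14.2
tcp_pos: [409.2, -329.9, -3.5]
ee_rot: [[0.029, 1.0, -0.0], [1.0, -0.029, -0.0], [-0.0, -0.0, -1.0]]
wrist_force: [-1.2, -0.1, 3.0]
width: 0.702
grasp_force: 21.4
```

>>> servo_tool --series '[[[0,0,0],0,0.05],[[0,0,0],0,0.05]]' --newtons 50

```text
clock: 14.4
tcp_pos: [409.3, -330.0, -3.1]
ee_rot: [[0.028, 1.0, -0.0], [1.0, -0.028, -0.001], [-0.001, -0.0, -1.0]]
wrist_force: [-1.4, 0.0, 5.1]
width: 0.683
grasp_force: 52.2
```

>>> servo_tool --series '[[[0,0,0.03],0,0.05],[[0,0,0.045],0,0.05],[[0,0,0.045],0,0.05],[[0,0,0.04],0,0.05],[[0.012,0.035,0],0,0.05],[[0.014,0.042,0],0,0.05],[[0.015,0.045,0],0,0.05],[[0.015,0.045,0],0,0.05]]'

```text
clock: 15.2
tcp_pos: [465.3, -161.4, 156.2]
ee_rot: [[0.029, 1.0, 0.0], [1.0, -0.029, -0.0], [-0.0, 0.0, -1.0]]
wrist_force: [1.1, -0.7, 0.1]
width: 0.681
grasp_force: 53.9
```

>>> servo_tool --series '[[[0.015,0.045,0],0,0.05],[[0.015,0.045,0],0,0.05],[[0.015,0.045,0],0,0.05],[[0.012,0.035,0],0,0.05],[[0.005,0.016,0],0,0.05],[[0,0,0],0,0.05],[[0,0,0],0,0.05]]'

```text
clock: 15.9
tcp_pos: [526.8, 22.1, 155.8]
ee_rot: [[0.028, 1.0, -0.001], [1.0, -0.028, -0.001], [-0.002, -0.001, -1.0]]
wrist_force: [-0.0, -0.5, -0.4]
width: 0.678
grasp_force: 53.9
```

>>> servo_tool --series '[[[0.0005,0.001,-0.03],0,0.05],[[0,0,-0.03],0,0.05],[[0,0,-0.01],0,0.05],[[0,0,0],0,0.05],[[0,0,-0.004],0,0.05],[[0,0,-0.004],0,0.05],[[0,0,-0.004],0,0.05],[[0,0,0],0,0.05]]'

```text
clock: 16.7
tcp_pos: [527.7, 24.1, 74.3]
ee_rot: [[0.027, 1.0, -0.0], [1.0, -0.027, -0.0], [-0.0, -0.0, -1.0]]
wrist_force: [1.1, -0.3, -0.0]
width: 0.677
grasp_force: 53.9
```

>>> servo_tool --series '[[[0,0,-0.004],0,0.05],[[0,0,-0.004],0,0.05],[[0,0,-0.004],0,0.05],[[0,0,0],0,0.05]]'

```text
clock: 17.1
tcp_pos: [527.1, 24.0, 61.5]
ee_rot: [[0.027, 1.0, -0.002], [1.0, -0.027, -0.0], [-0.0, -0.002, -1.0]]
wrist_force: [-0.6, -0.4, -1.1]
width: 0.676
grasp_force: 53.9
```

>>> servo_tool --series '[[[0,0,-0.004],0,0.05],[[0,0,-0.005],0,0.05],[[0,0,-0.005],0,0.05],[[0,0,0],0,0.05]]'

```text
clock: 17.5
tcp_pos: [527.0, 24.0, 47.3]
ee_rot: [[0.027, 1.0, -0.002], [1.0, -0.027, -0.0], [-0.0, -0.002, -1.0]]
wrist_force: [-0.1, -0.2, -0.5]
width: 0.681
grasp_force: 53.9
```

>>> servo_tool --series '[[[0,0,-0.006],0,0.05],[[0,0,-0.006],0,0.05],[[0,0,-0.006],0,0.05],[[0,0,-0.003],0,0.05],[[0,0,0],0,0.05]]'

```text
clock: 18.0
tcp_pos: [527.2, 24.1, 26.6]
ee_rot: [[0.027, 1.0, -0.001], [1.0, -0.027, -0.0], [-0.0, -0.001, -1.0]]
wrist_force: [-0.2, 0.2, -0.7]
width: 0.678
grasp_force: 53.9
```

>>> servo_tool --series '[[[0,0,-0.002],0,0.05],[[0,0,-0.001],0,0.05],[[0,0,0],0,0.075],[[0,0,0],0,0.085],[[0,0,0],0,0.085],[[0,0,0.03],0,0.085],[[0,0,0.05],0,0.085],[[0,0,0.05],0,0.085]]'

```text
clock: 18.8
tcp_pos: [526.9, 24.0, 155.1]
ee_rot: [[0.027, 1.0, -0.002], [1.0, -0.027, 0.0], [0.0, -0.002, -1.0]]
wrist_force: [2.5, 0.6, 0.5]
width: 0.994
grasp_force: 0.0
```

>>> servo_tool --series '[[[-0.02,-0.035,0.01],0,0.085],[[-0.02,-0.045,0],0,0.085],[[-0.02,-0.045,0],0,0.085],[[-0.015,-0.045,0],0,0.085],[[0,-0.03,0],0,0.085],[[0,0,0],0,0.085]]'

```text
clock: 19.4
tcp_pos: [451.3, -182.6, 164.1]
ee_rot: [[0.037, 0.999, -0.0], [0.999, -0.037, -0.004], [-0.004, -0.0, -1.0]]
wrist_force: [0.4, 0.8, 0.5]
width: 0.993
grasp_force: 0.0
```

```bash
cat >> h.py <<'E'
def rings(T=None,box=(280,150,430,260)):
    T=T or im("top")
    for n,z in(("brass",10),("black",12),("blue",12)):
        for c in blobs(mask(T,*COL[n],box),15):
            p=ray(T,c[:,0,:],z); (x,y),r=cv2.minEnclosingCircle(p[:,:2].astype(np.float32)); print(n,"corr",round(x-1.5),round(y-.7),"r",round(r,1))
    return T
E
python3 - <<'E'
from h import *
S=im("scene");T=rings()
print(bot.state()["tcp_pos"])
a=cv2.resize(S["frame"][165:275,240:360],None,fx=4,fy=4,interpolation=cv2.INTER_CUBIC)
b=cv2.resize(T["frame"][150:230,220:290],None,fx=4,fy=4,interpolation=cv2.INTER_CUBIC)
o=np.zeros((440,760,3),np.uint8); o[:,:480]=a; o[:320,480:]=b
cv2.imwrite("pics/c6.png",o[:,:,::-1])
E
```

```text
brass corr 518 -350 r 29.4
brass corr 699 -331 r 52.8
black corr 470 -173 r 170.7
[ 452.63469124 -176.20529646  164.24211737]
```

View pics/c6.png

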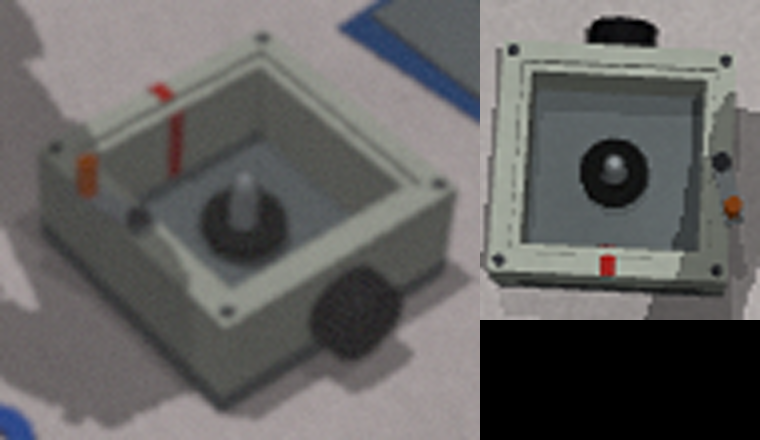

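The black ring sits around the spindle on its seat in both views. Next is the far brass ring.

>>> servo_tool --series '[[[0.013,-0.035,0],0,0.085],[[0.014,-0.04,0],0,0.085],[[0.014,-0.04,0],0,0.085],[[0.014,-0.04,0],0,0.085],[[0.01,-0.02,-0.03],0,0.085],[[0,0,-0.045],0,0.085],[[0,0,0],0,0.085],[[0,0,0],0,0.085]]' --newtons 20

```text
clock: 20.3
tcp_pos: [518.4, -348.1, 89.0]
ee_rot: [[0.024, 1.0, -0.001], [1.0, -0.024, 0.003], [0.003, -0.001, -1.0]]
wrist_force: [-0.2, 0.5, 1.4]
width: 0.994
grasp_force: 0.0
```

```bash
python3 - <<'E'
from h import *
rings();print(bot.state()["tcp_pos"])
E
```

```text
brass corr 433 -219 r 29.1
brass corr 699 -331 r 52.8
brass corr 518 -350 r 29.7
black corr 502 -371 r 207.1
blue corr 546 -218 r 35.7
[ 519.71427694 -349.04028998   90.97632998]
```

>>> servo_tool --series '[[[-0.001,-0.001,-0.04],0,0.085],[[0,0,-0.035],0,0.085],[[0,0,-0.014],0,0.085],[[0,0,-0.004],0,0.085],[[0,0,0],0,0.065],[[0,0,0],0,0.05],[[0,0,0],0,0.05],[[0,0,0],0,0.05]]'

```text
clock: 21.15
tcp_pos: [519.0, -352.6, -0.8]
ee_rot: [[0.027, 1.0, 0.005], [1.0, -0.027, -0.002], [-0.002, 0.005, -1.0]]
wrist_force: [-0.0, 0.3, 6.3]
width: 0.677
grasp_force: 21.6
```

>>> servo_tool --series '[[[0,0,0],0,0.085],[[0,0,0],0,0.085],[[0,0,0],-0.14,0.085],[[0,0,0],-0.145,0.085],[[0,0,0],-0.145,0.085],[[0,0,0],-0.145,0.085],[[0,0,0],-0.145,0.085],[[0,0,0],-0.145,0.085]]'

```text
clock: 21.95
tcp_pos: [516.5, -351.8, -4.0]
ee_rot: [[0.782, 0.623, -0.001], [0.623, -0.782, 0.0], [-0.0, -0.001, -1.0]]
wrist_force: [0.4, -0.9, -0.1]
width: 0.995
grasp_force: 0.0
```

>>> servo_tool --series '[[[0,0,0],-0.145,0.085],[[0,0,0],-0.145,0.085],[[0,0,0],-0.145,0.085],[[0,0,0],-0.145,0.085],[[0,0,0],-0.12,0.085],[[0,0,0],0,0.05],[[0,0,0],0,0.05],[[0,0,0],0,0.05]]'

```text
clock: 22.75
tcp_pos: [516.7, -351.8, -3.5]
ee_rot: [[1.0, -0.019, -0.0], [-0.019, -1.0, 0.0], [-0.0, -0.0, -1.0]]
wrist_force: [-1.0, 0.2, 3.0]
width: 0.698
grasp_force: 21.4
```

>>> servo_tool --series '[[[0,0,0],0,0.05],[[0,0,0],0,0.05]]' --newtons 60

```text
clock: 22.95
tcp_pos: [517.0, -352.0, -2.9]
ee_rot: [[1.0, -0.02, 0.0], [-0.02, -1.0, -0.0], [0.0, 0.0, -1.0]]
wrist_force: [-1.4, 2.0, 5.7]
width: 0.67
grasp_force: 62.6
```

>>> servo_tool --series '[[[0,0,0.03],0,0.05],[[0,0,0.045],0,0.05],[[0,0,0.045],0,0.05],[[0,0.01,0.038],0,0.05],[[0.001,0.035,0],0,0.05],[[0.001,0.045,0],0,0.05],[[0.001,0.048,0],0,0.05],[[0.001,0.048,0],0,0.05]]'

```text
clock: 23.75
tcp_pos: [520.1, -164.3, 153.6]
ee_rot: [[1.0, -0.021, -0.001], [-0.021, -1.0, 0.0], [-0.001, -0.0, -1.0]]
wrist_force: [0.9, 0.1, -1.6]
width: 0.671
grasp_force: 64.6
```

>>> servo_tool --series '[[[0.001,0.048,0],0,0.05],[[0.001,0.048,0],0,0.05],[[0.001,0.045,0],0,0.05],[[0.001,0.035,0],0,0.05],[[0,0.015,0],0,0.05],[[0,0,0],0,0.05],[[0,0,0],0,0.05],[[0,0,0],0,0.05]]'

```text
clock: 24.55
tcp_pos: [524.7, 22.4, 153.9]
ee_rot: [[1.0, -0.024, -0.001], [-0.024, -1.0, -0.002], [-0.001, 0.002, -1.0]]
wrist_force: [0.3, -0.9, -0.8]
width: 0.673
grasp_force: 64.6
```

>>> servo_tool --series '[[[0.002,0.0015,-0.03],0,0.05],[[0,0,-0.03],0,0.05],[[0,0,-0.012],0,0.05],[[0,0,-0.004],0,0.05],[[0,0,-0.003],0,0.05],[[0,0,-0.003],0,0.05],[[0,0,-0.003],0,0.05],[[0,0,0],0,0.05]]'

```text
clock: 25.35
tcp_pos: [527.0, 26.6, 69.6]
ee_rot: [[1.0, -0.021, 0.001], [-0.021, -1.0, -0.0], [0.001, 0.0, -1.0]]
wrist_force: [-0.5, -0.0, -1.9]
width: 0.67
grasp_force: 64.6
```

>>> servo_tool --series '[[[0,0,-0.003],0,0.05],[[0,0,-0.003],0,0.05],[[0,0,-0.003],0,0.05],[[0,0,0],0,0.05]]'

```text
clock: 25.75
tcp_pos: [526.4, 25.4, 59.6]
ee_rot: [[1.0, -0.022, -0.001], [-0.022, -1.0, -0.001], [-0.001, 0.001, -1.0]]
wrist_force: [0.1, -3.8, -2.9]
width: 0.67
grasp_force: 64.5
```

>>> servo_tool --series '[[[0,-0.0015,-0.003],0,0.05],[[0,0,-0.005],0,0.05],[[0,0,-0.005],0,0.05],[[0,0,-0.005],0,0.05],[[0,0,0],0,0.05]]'

```text
clock: 26.25
tcp_pos: [526.0, 25.5, 41.2]
ee_rot: [[1.0, -0.021, -0.002], [-0.021, -1.0, 0.0], [-0.002, -0.0, -1.0]]
wrist_force: [-0.7, -0.8, -2.4]
width: 0.676
grasp_force: 64.5
```

>>> servo_tool --series '[[[0,0,-0.003],0,0.05],[[0,0,-0.002],0,0.05],[[0,0,0],0,0.05]]'

```text
clock: 26.55
tcp_pos: [526.8, 25.3, 37.2]
ee_rot: [[1.0, -0.021, 0.0], [-0.021, -1.0, 0.0], [0.0, -0.0, -1.0]]
wrist_force: [-0.5, -1.2, -1.4]
width: 0.671
grasp_force: 64.6
```

>>> servo_tool --series '[[[0,0,-0.001],0,0.05],[[0,0,0],0,0.075],[[0,0,0],0,0.085],[[0,0,0],0,0.085],[[0,0,0.03],0,0.085],[[0,0,0.045],0,0.085],[[0,0,0.045],0,0.085],[[-0.01,-0.025,0],0,0.085]]'

```text
clock: 27.35
tcp_pos: [523.3, 5.6, 163.7]
ee_rot: [[1.0, -0.013, 0.017], [-0.013, -1.0, 0.005], [0.017, -0.005, -1.0]]
wrist_force: [1.0, 0.3, 0.4]
width: 0.995
grasp_force: 0.0
```

>>> servo_tool --series '[[[-0.016,-0.042,0],0,0.085],[[-0.017,-0.045,0],0,0.085],[[-0.017,-0.045,0],0,0.085],[[-0.017,-0.043,0],0,0.085],[[-0.012,-0.032,0],0,0.085],[[-0.004,-0.012,-0.03],0,0.085],[[0,0,-0.04],0,0.085],[[0,0,0],0,0.085]]' --newtons 20

```text
clock: 28.15
tcp_pos: [429.3, -217.2, 82.0]
ee_rot: [[1.0, -0.022, -0.01], [-0.022, -1.0, 0.005], [-0.01, -0.005, -1.0]]
wrist_force: [-1.8, 1.6, -0.1]
width: 0.996
grasp_force: 0.0
```

```bash
python3 - <<'E'
from h import *
T=rings();print(bot.state()["tcp_pos"])
rings(T,(235,175,275,210))
E
```

```text
brass corr 699 -331 r 52.8
black corr 448 -195 r 162.6
blue corr 549 -211 r 28.6
[ 431.6976258  -217.48751454   84.46765556]
brass corr 536 27 r 30.7
```

>>> servo_tool --series '[[[0.001,-0.0015,-0.04],0,0.085],[[0,0,-0.03],0,0.085],[[0,0,-0.013],0,0.085],[[0,0,-0.004],0,0.085],[[0,0,0],0,0.065],[[0,0,0],0,0.05],[[0,0,0],0,0.05],[[0,0,0],0,0.05]]'

```text
clock: 29.0
tcp_pos: [436.8, -220.7, 1.4]
ee_rot: [[1.0, -0.021, 0.004], [-0.021, -1.0, -0.001], [0.004, 0.001, -1.0]]
wrist_force: [-0.5, 1.0, 6.5]
width: 0.677
grasp_force: 20.9
```

>>> servo_tool --series '[[[0,0,0],0,0.085],[[0,0,0],0,0.085],[[0,0,0],0.14,0.085],[[0,0,0],0.145,0.085],[[0,0,0],0.145,0.085],[[0,0,0],0.145,0.085],[[0,0,0],0.145,0.085],[[0,0,0],0.145,0.085]]'

```text
clock: 29.8
tcp_pos: [434.6, -220.5, -0.7]
ee_rot: [[0.66, 0.751, -0.0], [0.751, -0.66, -0.0], [-0.0, -0.0, -1.0]]
wrist_force: [0.8, -0.4, -0.2]
width: 1.0
grasp_force: 0.0
```

>>> servo_tool --series '[[[0,0,0],0.145,0.085],[[0,0,0],0.145,0.085],[[0,0,0],0.145,0.085],[[0,0,0],0.145,0.085],[[0,0,0],0.12,0.085],[[0,0,0],0,0.05],[[0,0,0],0,0.05],[[0,0,0],0,0.05]]'

```text
clock: 30.6
tcp_pos: [434.6, -220.6, -0.2]
ee_rot: [[0.029, 1.0, -0.001], [1.0, -0.029, -0.001], [-0.001, -0.001, -1.0]]
wrist_force: [-0.7, 0.5, 4.9]
width: 0.687
grasp_force: 20.6
```

>>> servo_tool --series '[[[0,0,0],0,0.05],[[0,0,0],0,0.05]]' --newtons 60

```text
clock: 30.8
tcp_pos: [434.6, -220.6, 0.4]
ee_rot: [[0.029, 1.0, -0.001], [1.0, -0.029, -0.001], [-0.001, -0.001, -1.0]]
wrist_force: [-2.9, 0.9, 10.2]
width: 0.663
grasp_force: 61.6
```

>>> servo_tool --series '[[[0,0,0.03],0,0.05],[[0,0,0.045],0,0.05],[[0,0,0.045],0,0.05],[[0,0,0.038],0,0.05],[[0.012,0.032,0],0,0.05],[[0.016,0.043,0],0,0.05],[[0.017,0.045,0],0,0.05],[[0.017,0.045,0],0,0.05]]'

```text
clock: 31.6
tcp_pos: [496.8, -54.1, 157.1]
ee_rot: [[0.03, 1.0, -0.0], [1.0, -0.03, -0.0], [-0.0, -0.0, -1.0]]
wrist_force: [1.1, -0.5, -0.8]
width: 0.663
grasp_force: 64.2
```

>>> servo_tool --series '[[[0.016,0.043,0],0,0.05],[[0.01,0.026,0],0,0.05],[[0.004,0.01,0],0,0.05],[[0,0,0],0,0.05],[[0,0,0],0,0.05]]'

```text
clock: 32.1
tcp_pos: [526.2, 21.4, 156.7]
ee_rot: [[0.03, 1.0, -0.002], [1.0, -0.03, -0.002], [-0.002, -0.002, -1.0]]
wrist_force: [-0.3, -0.6, -1.7]
width: 0.659
grasp_force: 64.2
```

>>> servo_tool --series '[[[0.001,0.002,-0.03],0,0.05],[[0,0,-0.03],0,0.05],[[0,0,-0.012],0,0.05],[[0,0,-0.003],0,0.05],[[0,0,-0.003],0,0.05],[[0,0,-0.003],0,0.05],[[0,0,-0.003],0,0.05],[[0,0,0],0,0.05]]'

```text
clock: 32.9
tcp_pos: [528.0, 25.6, 73.6]
ee_rot: [[0.027, 1.0, 0.001], [1.0, -0.027, -0.0], [-0.0, 0.001, -1.0]]
wrist_force: [0.0, -0.7, -1.1]
width: 0.662
grasp_force: 64.3
```

>>> servo_tool --series '[[[0,0,-0.003],0,0.05],[[0,0,-0.003],0,0.05],[[0,0,-0.003],0,0.05],[[0,0,0],0,0.05]]'

```text
clock: 33.3
tcp_pos: [527.5, 25.4, 63.7]
ee_rot: [[0.027, 1.0, -0.001], [1.0, -0.027, -0.0], [-0.0, -0.001, -1.0]]
wrist_force: [0.4, 0.3, -1.5]
width: 0.658
grasp_force: 64.3
```

>>> servo_tool --series '[[[0,-0.001,-0.005],0,0.05],[[0,0,-0.004],0,0.05],[[0,0,-0.003],0,0.05],[[0,0,0],0,0.05],[[0,0,0],0,0.05]]'

```text
clock: 33.8
tcp_pos: [527.7, 24.8, 52.2]
ee_rot: [[0.027, 1.0, -0.0], [1.0, -0.027, 0.0], [0.0, -0.0, -1.0]]
wrist_force: [0.7, -0.4, -1.1]
width: 0.658
grasp_force: 64.3
```

>>> servo_tool --series '[[[0,0,-0.001],0,0.05],[[0,0,-0.0005],0,0.075],[[0,0,0],0,0.085],[[0,0,0],0,0.085],[[0,0,0.03],0,0.085],[[0,0,0.045],0,0.085],[[0,0,0.03],0,0.085],[[-0.02,-0.03,0],0,0.085]]'

```text
clock: 34.6
tcp_pos: [513.7, 0.7, 161.8]
ee_rot: [[0.018, 1.0, 0.015], [1.0, -0.018, 0.005], [0.005, 0.015, -1.0]]
wrist_force: [1.2, 0.4, 0.5]
width: 0.996
grasp_force: 0.0
```

>>> servo_tool --series '[[[-0.025,-0.04,0],0,0.085],[[-0.025,-0.04,0],0,0.085],[[-0.02,-0.04,0],0,0.085],[[0,-0.02,0],0,0.085],[[0,0,0],0,0.085]]'

```text
clock: 35.1
tcp_pos: [436.9, -149.8, 156.0]
ee_rot: [[0.035, 0.999, 0.0], [0.999, -0.035, -0.002], [-0.002, 0.0, -1.0]]
wrist_force: [-0.9, -0.3, 0.1]
width: 0.993
grasp_force: 0.0
```

```bash
python3 - <<'E'
from h import *
T=rings();S=im("scene");print(bot.state()["tcp_pos"])
a=cv2.resize(S["frame"][165:300,200:360],None,fx=3,fy=3,interpolation=cv2.INTER_CUBIC)
b=cv2.resize(T["frame"][165:215,240:340],None,fx=3,fy=3,interpolation=cv2.INTER_CUBIC)
o=np.zeros((405,780,3),np.uint8); o[:,:480]=a; o[:150,480:]=b
o[150:405,480:]=cv2.resize(T["frame"][170:210,300:345],(300,255),interpolation=cv2.INTER_CUBIC)
cv2.imwrite("pics/c7.png",o[:,:,::-1])
E
```

```text
brass corr 699 -331 r 52.8
black corr 544 -142 r 64.7
[ 438.10862462 -144.85385543  156.0646254 ]
```

View pics/c7.png

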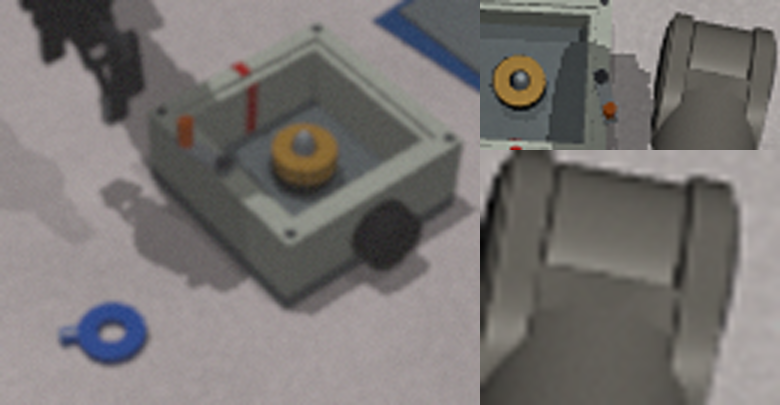

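Both brass rings are down. The blue collar is unchanged in the scene view (crop 113,333) but hidden in the top view, so I measure it from the first pictures and check against the current scene.

```bash
python3 - <<'E'
from h import *
T=im("top");S=im("scene")
def ana(d,frame,box,tag):
    d=dict(d);d["hsv"]=cv2.cvtColor(frame,cv2.COLOR_RGB2HSV)
    m=mask(d,(100,90,50),(125,255,255),box)
    k=cv2.getStructuringElement(cv2.MORPH_ELLIPSE,(3,3)); m2=cv2.morphologyEx(m,cv2.MORPH_CLOSE,k)
    bl=blobs(m2,3); P=ray(d,np.vstack([c[:,0,:] for c in bl]),12)[:,:2]
    c=P.mean(0)
    for _ in range(20):  # algebraic circle fit rejecting lug
        r=np.hypot(*(P-c).T); Q=P[r<33]; 
        s=np.linalg.lstsq(np.c_[2*Q,np.ones(len(Q))],(Q**2).sum(1),rcond=None)[0]; c=s[:2]
    r=np.hypot(*(P-c).T); L=P[r>34].mean(0)-c
    print(tag,c.round(1),"R",round(np.sqrt(s[2]+c@c),1),"lug",L.round(1),"ang",round(np.arctan2(L[1],L[0]),3),"max",r.max().round(1))
t0=cv2.imread("pics/top0.png")[:,:,::-1];s0=cv2.imread("pics/scene0.png")[:,:,::-1]
bt=(305,175,340,205);bs=(212,262,255,290)
ana(T,t0,bt,"top0");ana(S,s0,bs,"sc0");ana(S,S["frame"],bs,"scN")
E
```

```text
top0 [ 550.8 -211.8] R 28.6 lug [-22.  -31.4] ang -2.182 max 42.3
sc0 [ 555.5 -214.4] R 29.0 lug [-17.4 -33.1] ang -2.056 max 40.2
scN [ 555.4 -214.5] R 28.9 lug [-17.2 -32.6] ang -2.056 max 39.5
```

>>> servo_tool --series '[[[0.025,-0.015,0],-0.14,0.085],[[0.03,-0.019,0],-0.14,0.085],[[0.03,-0.019,0],-0.14,0.085],[[0.025,-0.015,0],-0.14,0.085],[[0,0,0],-0.14,0.085],[[0,0,0],-0.14,0.085],[[0,0,-0.03],-0.14,0.085],[[0,0,-0.03],-0.14,0.085]]' --newtons 20

```text
clock: 36.1
tcp_pos: [550.0, -211.1, 96.1]
ee_rot: [[0.912, 0.409, 0.003], [0.409, -0.912, 0.0], [0.003, 0.001, -1.0]]
wrist_force: [0.1, -1.2, -0.1]
width: 0.994
grasp_force: 0.0
```

>>> servo_tool --series '[[[0,0,0],-0.14,0.085],[[0,0,0],0,0.085],[[0,0,0],0,0.085]]'

```text
clock: 36.4
tcp_pos: [549.0, -211.7, 96.3]
ee_rot: [[0.958, 0.285, 0.001], [0.285, -0.958, 0.0], [0.001, 0.0, -1.0]]
wrist_force: [0.9, -0.0, 0.2]
width: 0.997
grasp_force: 0.0
```

```bash
python3 - <<'E'
from h import *
S=im("scene");T=im("top");s=bot.state();print(s["tcp_pos"],s["ee_rot"][:2,1])
o=np.zeros((400,780,3),np.uint8); o[:,:400]=cv2.resize(S["frame"][225:305,190:270],(400,400),interpolation=cv2.INTER_CUBIC)
o[:,400:]=cv2.resize(T["frame"][160:220,290:347],(380,400),interpolation=cv2.INTER_CUBIC)
cv2.imwrite("pics/c8.png",o[:,:,::-1])
E
```

```text
[ 549.00280414 -212.61516222   96.76483888] [ 0.28335054 -0.95901608]
```

View pics/c8.png

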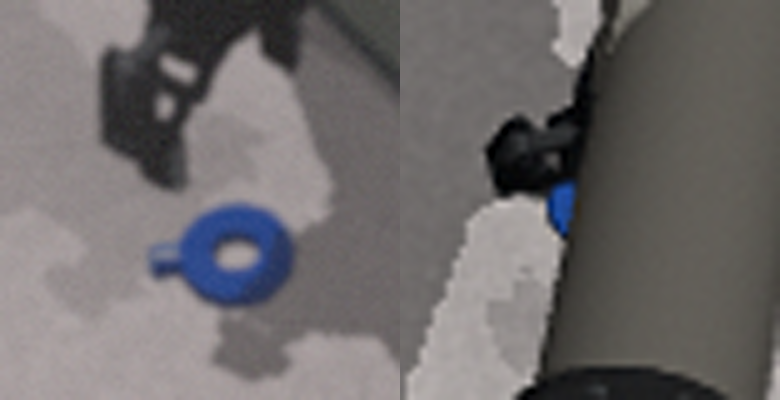

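The collar is untouched at scene px ≈(238,275), lug to the left, with the fingers above it. I descend.

>>> servo_tool --series '[[[0.001,0,-0.045],0,0.085],[[0,0,-0.035],0,0.085],[[0,0,-0.013],0,0.085],[[0,0,-0.004],0,0.085],[[0,0,-0.002],0,0.065],[[0,0,0],0,0.05],[[0,0,0],0,0.05],[[0,0,0],0,0.05]]'

```text
clock: 37.3
tcp_pos: [550.5, -213.8, -1.2]
ee_rot: [[0.96, 0.28, 0.004], [0.28, -0.96, -0.001], [0.003, 0.002, -1.0]]
wrist_force: [-0.6, -0.2, 4.8]
width: 0.695
grasp_force: 22.0
```

>>> servo_tool --series '[[[0,0,0],0,0.085],[[0,0,0],0,0.085],[[0,0,0],0.14,0.085],[[0,0,0],0.145,0.085],[[0,0,0],0.145,0.085],[[0,0,0],0.145,0.085],[[0,0,0],0.145,0.085],[[0,0,0],0.145,0.085]]'

```text
clock: 38.1
tcp_pos: [548.3, -213.5, -3.6]
ee_rot: [[0.404, 0.915, -0.001], [0.915, -0.404, 0.0], [-0.0, -0.001, -1.0]]
wrist_force: [-0.8, 0.1, 1.1]
width: 0.997
grasp_force: 0.0
```

>>> servo_tool --series '[[[0,0,0],0.145,0.085],[[0,0,0],0.145,0.085],[[0,0,0],0.145,0.085],[[0,0,0],0.145,0.085],[[0,0,0],0.06,0.085],[[0,0,0],0,0.05],[[0,0,0],0,0.05],[[0,0,0],0,0.05]]'

```text
clock: 38.9
tcp_pos: [548.9, -213.5, -3.0]
ee_rot: [[-0.215, 0.977, 0.0], [0.977, 0.215, -0.0], [-0.0, 0.0, -1.0]]
wrist_force: [-0.2, 0.0, 2.5]
width: 0.687
grasp_force: 21.7
```

>>> servo_tool --series '[[[0,0,0],0,0.05],[[0,0,0],0,0.05]]' --newtons 60

```text
clock: 39.1
tcp_pos: [549.3, -213.5, -2.5]
ee_rot: [[-0.216, 0.976, 0.001], [0.976, 0.216, -0.001], [-0.001, 0.001, -1.0]]
wrist_force: [0.1, 0.5, 5.2]
width: 0.67
grasp_force: 63.6
```

>>> servo_tool --series '[[[0,0,0.03],0,0.05],[[0,0,0.045],0,0.05],[[0,0,0.045],0,0.05],[[0,0,0.038],0,0.05],[[-0.003,0.032,0],-0.13,0.05],[[-0.004,0.042,0],-0.13,0.05],[[-0.004,0.045,0],-0.13,0.05],[[-0.004,0.045,0],-0.13,0.05]]'

```text
clock: 39.9
tcp_pos: [532.9, -48.1, 154.2]
ee_rot: [[0.304, 0.953, -0.001], [0.953, -0.304, 0.0], [-0.0, -0.001, -1.0]]
wrist_force: [1.3, 0.1, -0.1]
width: 0.67
grasp_force: 64.4
```

>>> servo_tool --series '[[[-0.004,0.042,0],-0.13,0.05],[[-0.002,0.023,0],-0.13,0.05],[[-0.001,0.009,0],-0.13,0.05],[[0,0,0],-0.13,0.05],[[0,0,0],0,0.05],[[0,0,0],0,0.05]]'

```text
clock: 40.5
tcp_pos: [526.4, 24.2, 154.2]
ee_rot: [[0.731, 0.682, -0.001], [0.682, -0.731, -0.001], [-0.001, -0.0, -1.0]]
wrist_force: [0.5, 0.0, -0.5]
width: 0.668
grasp_force: 64.4
```

```bash
python3 - <<'E'
from h import *
S=im("scene");T=im("top");s=bot.state();print(s["tcp_pos"],s["ee_rot"][:2,1],s["width"])
o=np.zeros((480,780,3),np.uint8); o[:,:480]=cv2.resize(S["frame"][145:265,245:365],(480,480),interpolation=cv2.INTER_CUBIC)
o[:300,480:]=cv2.resize(T["frame"][150:225,215:290],(300,300),interpolation=cv2.INTER_CUBIC)
cv2.imwrite("pics/c9.png",o[:,:,::-1])
E
```

```text
[526.62655517  24.02924691 154.4439898 ] [ 0.68136808 -0.73194087] 0.6638682059929885
```

View pics/c9.png

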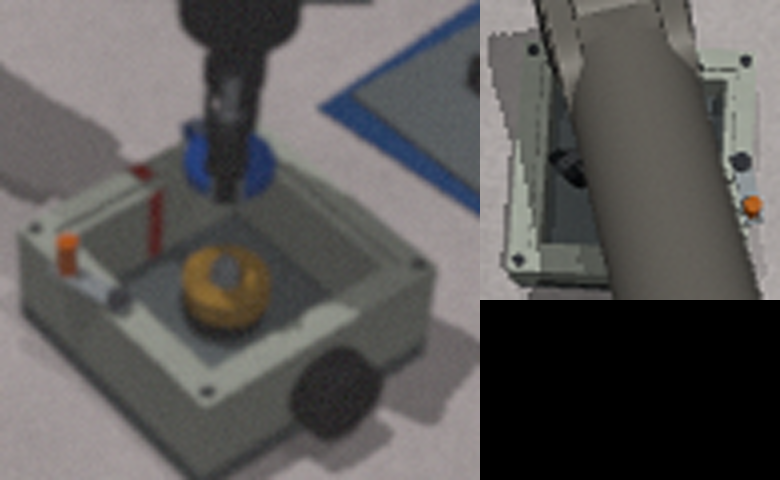

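```bash
python3 - <<'E'
from h import *
S=im("scene")
m=mask(S,(100,90,40),(125,255,255),(285,170,320,200)); bl=blobs(m,3)
P=np.vstack([c[:,0,:] for c in bl]); Q=ray(S,P,169)[:,:2]
b=np.array([5.5,-1]) # scene bias
c=np.array([526.6,24]); d=Q-b-c; r=np.hypot(*d.T); print(r.max(), r[r>34].size, np.sort(r).round(0)[::-6])
L=d[r>35]; print(L.round(0).tolist(), "ang",np.arctan2(*L.mean(0)[::-1]))
for a in(2.9,3.11,3.3): print(a,proj(S,[*(c+b+44*np.array([np.cos(a),np.sin(a)])),169]))
E
```

```text
40.230089387658246 5 [40. 33. 31. 31. 30. 28. 27. 25. 22. 19. 16.  9.]
[[-40.0, -1.0], [-37.0, -4.0], [-36.0, -2.0]] ang -3.080722502174558
2.9 [[294.79322258 174.56856192]]
3.11 [[291.83132292 175.80536414]]
3.3 [[289.53765813 177.27533428]]
```

>>> servo_tool --series '[[[0.0003,0,-0.03],-0.05,0.05],[[0,0,-0.03],0,0.05],[[0,0,-0.012],0,0.05],[[0,0,-0.003],0,0.05],[[0,0,-0.003],0,0.05],[[0,0,-0.003],0,0.05],[[0,0,-0.002],0,0.05],[[0,0,0],0,0.05]]'

```text
clock: 41.45
tcp_pos: [527.5, 24.7, 72.3]
ee_rot: [[0.766, 0.643, 0.001], [0.643, -0.766, -0.0], [0.001, 0.001, -1.0]]
wrist_force: [0.6, 0.5, -0.6]
width: 0.665
grasp_force: 64.4
```

>>> servo_tool --series '[[[0,0,-0.003],0,0.05],[[0,0,-0.003],0,0.05],[[0,0,-0.003],0,0.05],[[0,0,0],0,0.05],[[0,0,0],0,0.05]]'

```text
clock: 41.95
tcp_pos: [527.0, 24.6, 62.7]
ee_rot: [[0.766, 0.643, -0.0], [0.643, -0.766, -0.0], [-0.0, -0.0, -1.0]]
wrist_force: [0.5, 0.5, -0.7]
width: 0.666
grasp_force: 64.4
```

>>> servo_tool --series '[[[0,0,-0.003],0,0.05],[[0,0,-0.002],0,0.05],[[0,0,-0.001],0,0.05],[[0,0,0],0,0.05],[[0,0,0],0,0.07],[[0,0,0],0,0.075],[[0,0,0],0,0.075]]'

```text
clock: 42.65
tcp_pos: [527.1, 24.6, 56.6]
ee_rot: [[0.766, 0.643, -0.0], [0.643, -0.766, 0.0], [0.0, -0.0, -1.0]]
wrist_force: [0.3, -0.3, 0.1]
width: 0.879
grasp_force: 0.0
```

>>> servo_tool --series '[[[0,0,0.03],0,0.075],[[0,0,0.045],0,0.075],[[0,0,0.03],0,0.075],[[-0.015,0.04,0],-0.14,0.075],[[-0.015,0.045,0],-0.14,0.06],[[-0.01,0.045,0],-0.14,0.045],[[0,0.045,0],-0.14,0.045],[[0,0.04,0],-0.14,0.045]]'

```text
clock: 43.45
tcp_pos: [487.5, 237.4, 162.0]
ee_rot: [[1.0, 0.008, 0.0], [0.008, -1.0, 0.0], [0.0, -0.0, -1.0]]
wrist_force: [0.9, -0.3, -1.0]
width: 0.528
grasp_force: 0.0
```

```bash
python3 - <<'E'
from h import *
S=im("scene");T=im("top");s=bot.state();print(s["tcp_pos"],s["ee_rot"][:2,1],s["width"])
o=np.zeros((480,780,3),np.uint8); o[:,:480]=cv2.resize(S["frame"][145:265,245:365],(480,480),interpolation=cv2.INTER_CUBIC)
o[:300,480:]=cv2.resize(T["frame"][150:225,215:290],(300,300),interpolation=cv2.INTER_CUBIC)
cv2.imwrite("pics/c10.png",o[:,:,::-1])
c=rect(T,(95,10,40),(110,90,130),(130,160,210,250),9); print("cover?",c)
for c in blobs(mask(T,*COL["black"],(150,180,185,225)),20): print(c.reshape(-1,2).mean(0),cv2.minAreaRect(ray(T,c[:,0,:],38)[:,:2].astype(np.float32)))
E
```

```text
[485.44370155 244.29215515 162.26207051] [ 0.02267755 -0.99972024] 0.5291138644179849
cover? ((458.9248962402344, 376.85491943359375), (83.53250122070312, 98.64860534667969), 87.09870910644531)
[160.65384615 206.42307692] ((473.9415283203125, 343.1517028808594), (42.51377868652344, 17.167234420776367), 3.5930397510528564)
```

View pics/c10.png

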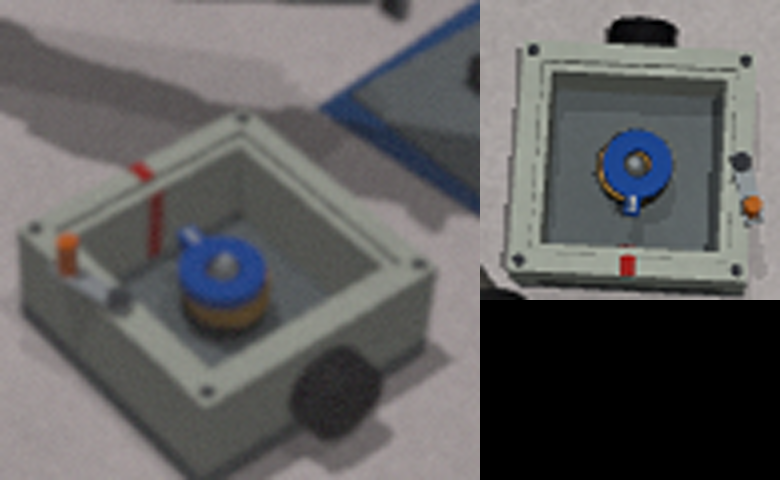

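The collar is on top, with its lug at top-crop (631,205) pointing near the red mark at (627,265). I check its angle numerically.

```bash
python3 - <<'E'
from h import *
T=im("top")
m=mask(T,(100,90,40),(125,255,255),(240,175,268,215)); P=np.vstack([c[:,0,:] for c in blobs(m,3)])
Q=ray(T,P,72)[:,:2]; c=Q.mean(0)
for _ in range(20):
    r=np.hypot(*(Q-c).T); A=Q[r<33]; s=np.linalg.lstsq(np.c_[2*A,np.ones(len(A))],(A**2).sum(1),rcond=None)[0]; c=s[:2]
r=np.hypot(*(Q-c).T); L=Q[r>34]-c; print(c,np.sqrt(s[2]+c@c),r.max(),L.round(0).tolist())
u=L.mean(0); print("err from unit -x:",np.arctan2(-u[1],-u[0])+0.03)
print(T["frame"][198:204,249:256].tolist()) if 0 else None
E
```

```text
[528.25926158  20.657297  ] 28.82607405565605 44.51536468975435 [[-33.0, 9.0], [-37.0, 9.0], [-40.0, 9.0], [-44.0, 9.0], [-44.0, 6.0], [-43.0, 2.0], [-43.0, -1.0], [-40.0, -1.0], [-36.0, -1.0]]
err from unit -x: -0.08400016832118133
```

>>> servo_tool --series '[[[0.0015,0.04,0],-0.044,0.045],[[0.001,0.04,0],0,0.045],[[0.001,0.0195,0],0,0.045],[[0,0,-0.045],0,0.045],[[0,0,-0.04],0,0.045],[[0,0,0],0,0.045],[[0,0,0],0,0.045]]'

```text
clock: 44.3
tcp_pos: [492.0, 333.2, 76.6]
ee_rot: [[0.999, -0.033, -0.001], [-0.033, -0.999, -0.001], [-0.001, 0.002, -1.0]]
wrist_force: [-0.1, 0.2, -0.0]
width: 0.533
grasp_force: 0.0
```

>>> servo_tool --series '[[[-0.003,0.0105,0],0.012,0.045],[[0,0,-0.03],0,0.045],[[0,0,-0.02],0,0.045],[[0,0,-0.007],0,0.045],[[0,0,0],0,0.045],[[0,0,0],0,0.045]]' --newtons 80

```text
clock: 44.9
tcp_pos: [489.8, 346.6, 21.8]
ee_rot: [[1.0, -0.019, 0.003], [-0.019, -1.0, 0.002], [0.003, -0.002, -1.0]]
wrist_force: [0.2, -0.3, 0.3]
width: 0.528
grasp_force: 0.0
```

>>> servo_tool --series '[[[-0.0005,-0.002,-0.004],0,0.045],[[0,0,0],0,0.045],[[0,0,0],0,0.005],[[0,0,0],0,0.005],[[0,0,0],0,0.005],[[0,0,0],0,0.005],[[0,0,0],0,0.005],[[0,0,0],0,0.005]]'

```text
clock: 45.7
tcp_pos: [488.3, 343.6, 16.3]
ee_rot: [[1.0, -0.019, 0.001], [-0.019, -1.0, 0.001], [0.001, -0.001, -1.0]]
wrist_force: [-0.8, 0.2, 4.2]
width: 0.121
grasp_force: 80.2
```

>>> servo_tool --series '[[[0,0,0.02],0,0.005],[[0,0,0.04],0,0.005],[[0,0,0.045],0,0.005],[[0,0,0.045],0,0.005],[[0,0,0],0,0.005],[[0,0,0],0,0.005]]'

```text
clock: 46.3
tcp_pos: [488.0, 343.0, 165.6]
ee_rot: [[1.0, -0.019, 0.0], [-0.019, -1.0, -0.0], [0.0, 0.0, -1.0]]
wrist_force: [-0.3, 0.1, -4.2]
width: 0.119
grasp_force: 79.3
```

>>> servo_tool --series '[[[0.005,-0.03,0],0,0.005],[[0.005,-0.042,0],0,0.005],[[0.005,-0.045,0],0,0.005],[[0.006,-0.045,0],0,0.005],[[0.006,-0.045,0],0,0.005],[[0.006,-0.045,0],0,0.005],[[0.005,-0.04,0],0,0.005],[[0.003,-0.027,0],0,0.005]]'

```text
clock: 47.1
tcp_pos: [526.7, 18.8, 162.1]
ee_rot: [[1.0, -0.025, -0.007], [-0.025, -1.0, -0.003], [-0.007, 0.003, -1.0]]
wrist_force: [0.2, 0.1, -3.5]
width: 0.121
grasp_force: 79.3
```

>>> servo_tool --series '[[[0,0,-0.02],0,0.005],[[0,0,-0.02],0,0.005],[[0,0,0],0,0.005],[[0,0,0],0,0.005],[[0,0,0],0,0.005]]'

```text
clock: 47.6
tcp_pos: [529.2, 24.6, 125.8]
ee_rot: [[1.0, -0.019, -0.0], [-0.019, -1.0, 0.0], [-0.0, -0.0, -1.0]]
wrist_force: [-0.1, 0.1, -3.2]
width: 0.119
grasp_force: 79.3
```

>>> servo_tool --series '[[[0,-0.0006,-0.012],0,0.005],[[0,0,-0.007],0,0.005],[[0,0,0],0,0.005],[[0,0,-0.003],0,0.005],[[0,0,-0.002],0,0.005],[[0,0,0],0,0.005]]'

```text
clock: 48.2
tcp_pos: [529.0, 23.6, 101.7]
ee_rot: [[1.0, -0.019, -0.0], [-0.019, -1.0, -0.0], [-0.0, 0.0, -1.0]]
wrist_force: [-0.1, -0.6, -3.5]
width: 0.122
grasp_force: 79.2
```

>>> servo_tool --series '[[[0,0,-0.002],0,0.005],[[0,0,-0.002],0,0.005],[[0,0,0],0,0.005],[[0,0,0],0,0.005]]'

```text
clock: 48.6
tcp_pos: [529.1, 23.6, 97.8]
ee_rot: [[1.0, -0.019, -0.0], [-0.019, -1.0, -0.0], [-0.0, 0.0, -1.0]]
wrist_force: [-0.1, 1.1, -3.5]
width: 0.122
grasp_force: 79.2
```

>>> servo_tool --series '[[[0,0,-0.001],0,0.005],[[0,0,0],0,0.03],[[0,0,0],0,0.04],[[0,0,0],0,0.04],[[0,0,0.03],0,0.04],[[0,0,0.04],0,0.04],[[0,0,0],0,0.04],[[-0.015,-0.033,0],0,0.04]]'

```text
clock: 49.4
tcp_pos: [517.0, -3.2, 169.1]
ee_rot: [[1.0, -0.01, 0.007], [-0.01, -1.0, 0.005], [0.007, -0.005, -1.0]]
wrist_force: [-0.5, -0.5, -0.4]
width: 0.47
grasp_force: 0.0
```

>>> servo_tool --series '[[[-0.015,-0.033,0],0,0.04],[[-0.0145,-0.033,0],0,0.04],[[0,0,0],0,0.04],[[0,0,0],0,0.04]]' --newtons 30

```text
clock: 49.8
tcp_pos: [484.4, -76.2, 166.8]
ee_rot: [[1.0, -0.022, 0.0], [-0.022, -1.0, 0.0], [0.0, -0.0, -1.0]]
wrist_force: [0.7, 1.7, 0.4]
width: 0.469
grasp_force: 0.0
```

```bash
python3 - <<'E'
from h import *
S=im("scene");s=bot.state();print(s["tcp_pos"],s["ee_rot"][:2,1],s["width"])
cv2.imwrite("pics/c11.png",cv2.resize(S["frame"][145:265,235:375],(700,600),interpolation=cv2.INTER_CUBIC)[:,:,::-1])
E
```

```text
[484.88771309 -74.71463234 166.88903718] [-0.01935705 -0.99981236] 0.47231272115493084
```

View pics/c11.png

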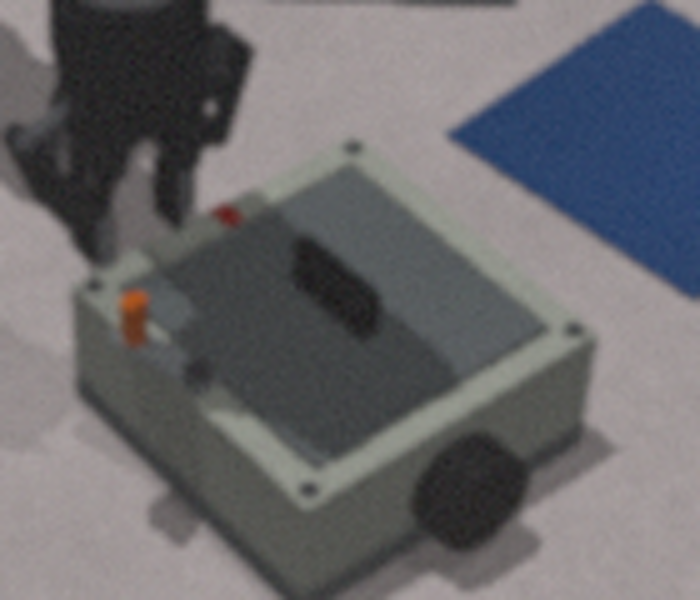

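The cover is seated flush in its frame and the knob stands at crop (134,318) below the gripper. I grasp it next.

>>> servo_tool --series '[[[0,0,-0.03],0,0.04],[[0,0,-0.02],0,0.04],[[0,0,-0.01],0,0.04],[[0,0,0],0,0.04],[[0,0,0],0,0.01],[[0,0,0],0,0.01],[[0,0,0],0,0.01],[[0,0,0],0,0.01]]'

```text
clock: 50.65
tcp_pos: [485.5, -75.4, 107.9]
ee_rot: [[1.0, -0.02, 0.002], [-0.02, -1.0, -0.0], [0.002, 0.0, -1.0]]
wrist_force: [-0.1, 0.1, 3.3]
width: 0.147
grasp_force: 29.6
```

>>> servo_tool --series '[[[-0.001,0.008,0],0,0.01],[[0.0005,0.0081,0],0,0.01],[[0.002,0.0078,0],0,0.01],[[0.0035,0.0073,0],0,0.01],[[0.0049,0.0065,0],0,0.01],[[0.006,0.0054,0],0,0.01],[[0.0069,0.0042,0],0,0.01],[[0,0,0],0,0.01]]'

```text
clock: 51.45
tcp_pos: [507.8, -29.3, 107.4]
ee_rot: [[1.0, -0.02, 0.0], [-0.02, -1.0, -0.002], [0.0, 0.002, -1.0]]
wrist_force: [-1.0, -3.0, 4.1]
width: 0.15
grasp_force: 30.3
```

>>> servo_tool --series '[[[0.0076,0.0028,0],0,0.01],[[0.006,0.0012,0],0,0.01],[[0,0,0],0,0.01],[[0,0,0],0,0.01]]'

```text
clock: 51.85
tcp_pos: [521.7, -26.3, 107.4]
ee_rot: [[1.0, -0.021, 0.002], [-0.021, -1.0, -0.003], [0.002, 0.003, -1.0]]
wrist_force: [0.9, -5.7, 2.9]
width: 0.145
grasp_force: 30.4
```

>>> servo_tool --series '[[[0,0,0],0,0.025],[[0,0,0],0,0.03],[[0,0,0],0,0.03],[[0,0,0.02],0,0.03],[[0,0,0.04],0,0.03],[[0,0,0.04],0,0.03],[[-0.02,-0.04,0],0,0.03],[[-0.02,-0.04,0],0,0.03]]'

```text
clock: 52.65
tcp_pos: [482.3, -102.5, 208.4]
ee_rot: [[1.0, -0.013, 0.004], [-0.013, -1.0, 0.0], [0.004, -0.0, -1.0]]
wrist_force: [1.0, -2.0, -0.9]
width: 0.351
grasp_force: 0.0
```

>>> servo_tool --series '[[[-0.02,-0.04,0],0,0.03],[[-0.02,-0.04,0],0,0.03],[[0,-0.04,0],0,0.03],[[0,-0.03,0],0,0.03],[[0,0,0],0,0.03],[[0,0,0],0,0.03]]'

```text
clock: 53.25
tcp_pos: [441.0, -253.6, 206.4]
ee_rot: [[1.0, -0.02, -0.0], [-0.02, -1.0, 0.002], [-0.0, -0.002, -1.0]]
wrist_force: [-0.5, 0.0, 0.3]
width: 0.355
grasp_force: 0.0
```

```bash
python3 - <<'E'
from h import *
S=im("scene");T=im("top");s=bot.state();print(s["tcp_pos"],s["width"])
f=lambda r:[np.round(v,3) for v in r]
print("rim",f(rect(T,(30,12,140),(85,60,255),(215,150,295,225),89)),"cov",f(rect(T,(86,15,70),(110,60,130),(222,160,285,216),90)))
o=np.zeros((480,780,3),np.uint8); o[:,:480]=cv2.resize(S["frame"][145:265,245:365],(480,480),interpolation=cv2.INTER_CUBIC)
o[:300,480:]=cv2.resize(T["frame"][150:225,215:290],(300,300),interpolation=cv2.INTER_CUBIC)
cv2.imwrite("pics/c12.png",o[:,:,::-1])
E
```

```text
[ 441.60733962 -251.90278546  206.58876273] 0.34848294655974915
rim [array([528.584,  23.645]), array([199.906, 199.474]), np.float64(88.215)] cov [array([529.106,  24.936]), array([157.826, 158.833]), np.float64(88.875)]
```

View pics/c12.png

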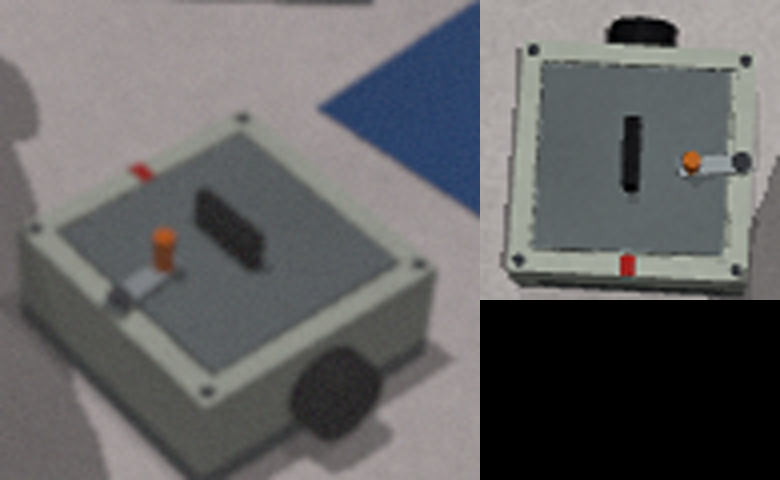

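The cover is flush in its frame, centred to about 1.4 mm, and the tab with its knob (top crop 690,161) is back over it. The arm is clear, so I hand the job in.

```bash
python3 -c "
from rig import bot
print(bot.sign_off())"
```

```text
the job is handed in; nothing more can be done
None
```

I handed the job in at about 53 s of the 210 s limit, with every step done; the sign-off gave no verdict. The last images show the cover flush in its frame and the tab back over it. The collar's lug measured about 0.08 rad off the red mark just before the cover went on.

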